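# Stand the handheld microscope over the specimen and take a picture

### The job

Lay the handheld digital microscope in the slanted rest, black foot at the bottom, let go of it, and take hold of it again at the new angle so that you can stand it upright, black foot down, centred on the copper specimen of the black stage. Once it stands there on its own, take a picture: tilt the controller's spring-centred lever well over to the side of the green dot, hold it for about a second and let it spring back. Set the microscope down gently, never letting it drop, and leave the bottle, canister, loose mount and screwdriver where they are.

Things in the scene. Friction and masses are not known exactly. Their poses are not given: they have to be found in the camera images.
- scope: handheld digital microscope, 140 mm long, 0.18 kg (balance point 88 mm from the foot end), square: black foot with the lens (40 x 40, 28 long), white waist (30 x 30, 86 long), blue tail (40 x 40, 26 long). Origin at its middle, on its long axis; own x runs from foot to tail. Starts lying on foot and tail, axis 20 mm up, waist 5 mm clear of the table, foot roughly towards the robot (within 0.6 rad).
- scope_foot (a point): centre of the flat foot face of the microscope, 70 mm from the origin along -x of the scope
- rest: fixed slanted rest on a grey base (170 x 85 x 12 mm); origin at the centre of the underside, z up. An aluminium rail, 24 mm wide, rises at 45 degrees towards its own +x (within 0.3 rad of straight away from the robot). Foot and tail lie on the rail, any of the four sides down; the waist hangs 5 mm above it, so fingers can straddle waist and rail there.
- rest_seat (a point): where the centre of the foot face sits in the rest: 50 mm above the table, 20 mm above the rail square to it, against a ledge. Two orange lips, 48 mm apart inside and flared above, reach 24 mm up the slope from the ledge and keep the foot sideways.
- rest_top (a point): where the centre of the tail's end face comes to sit in the rest: 140 mm up the slope from rest_seat
- stage: fixed black stage plate, 130 x 130 mm, top 22 mm above the table; origin at the centre of the underside, z up. In the middle of its top is a flush red insert of 68 mm diameter with a flush copper specimen of 30 mm diameter at its centre.
- specimen (a point): centre of the copper specimen, on the top of the stage
- controller: fixed grey controller box, 100 x 120 x 45 mm (x, y, z); origin at the centre of the underside, z up. A lever stands in the middle of its top; a green dot lies on the top 44 mm from the lever, towards the box's own +y (roughly to the robot's left, yaw within 0.35 rad).
- jog (a joint): tilt of the lever in rad: 0 upright (spring-centred), positive towards the green dot, stops at -0.5 and +0.5; the spring takes 0.35 N m per rad (about 3 N at the knob at the stop). The pivot lies 48 mm above the table.
- jog_tip (a point): middle of the lever's black knob (23 mm across, 27 mm high), 58 mm from the pivot, 106 mm above the table when upright; the thin steel stalk below it is 10 mm across
- oil: amber oil bottle, 34 mm diameter, 75 mm high, loose; leave it alone. Origin at the centre of its underside.
- canister: clear objective canister with black cap, 44 mm diameter, 65 mm high, loose; leave it alone. Origin at the centre of its underside.
- mount: green specimen mount, a disc of 32 mm diameter, 18 mm high, loose; leave it alone. Origin at the centre of its underside.
- driver: screwdriver, 160 mm long, lying on the table, roughly along y; leave it alone. Origin under it, in its length.
There are look-alikes about, which are no part of the job. There is more than one size of the scope; the one meant has the size given above.

How it is judged:
On the way, in this order (a step that is already met when the one before it is completed fails the run):
1. the microscope lies in the slanted rest, foot down at the ledge (foot centre within 15 mm of its seat, axis within 0.15 rad of 45 degrees), let go and still (distance between scope_foot and rest_seat below 0.015 m and angle between scope's own x axis and vertical between 0.635 and 0.935 rad and contact force between the fingers and scope below 0.1 N and linear speed of scope below 0.02 m/s), for 0.2 s.
2. the microscope stands upright, foot down, on the specimen (foot centre within 12 mm of the specimen's centre, axis within 0.06 rad of vertical), let go and still (horizontal distance between scope_foot and specimen below 0.012 m and angle between scope's own x axis and vertical below 0.06 rad and z of scope_foot in the frame of stage between 0.018 and 0.026 m and contact force between the fingers and scope below 0.1 N and linear speed of scope below 0.02 m/s), for 0.3 s.
3. the lever is held over towards the green dot by 0.3 rad or more for 0.6 s, the microscope still standing on the specimen (value of joint jog above 0.3 rad and horizontal distance between scope_foot and specimen below 0.012 m and angle between scope's own x axis and vertical below 0.06 rad), for 0.6 s.
At the end, for the whole second after the job is handed in: The microscope stands still and upright (within 0.06 rad) on the stage, foot down and within 12 mm of the specimen's centre, and the lever is back at its centre (within 0.06 rad) (horizontal distance between scope_foot and specimen below 0.012 m and angle between scope's own x axis and vertical below 0.06 rad and z of scope_foot in the frame of stage between 0.018 and 0.026 m and linear speed of scope below 0.02 m/s and value of joint jog between -0.06 and 0.06 rad); the robot touches nothing.
It fails at once if the microscope is dropped: it moves faster than 0.5 m/s out of the fingers (a fall of about 13 mm) (linear speed of scope above 0.5 m/s and contact force between the fingers and scope below 0.05 N).
It fails at once if the bottle, canister, loose mount or screwdriver is moved by more than 30 mm (distance of any of oil, canister, mount, driver from where it was at the start of the episode above 0.03 m).
It also fails if it takes over 64 s, if anything falls off the work surface, if the arm or the gripper's body presses on something with over 40 N, if the wrist force passes 120 N, or if a joint passes its speed limit or range.

### The arm

A 6-joint arm with a two-finger parallel gripper is mounted at the origin on the work surface. World frame = base frame: x ahead of the robot, y to its left, z up, the work surface at z = 0. Lengths are in m, angles in rad, forces in N, time in s.
With the tool pointing down it reaches from about 0.275 to 0.825 m from the base axis. Payload 5.2 kg.
Tool frame: the origin (TCP) lies at the very end of the fingers, on their centre line; the grasp point (between the pads) lies 19 mm behind it (robot.grip_point_offset is the distance from the TCP to the grasp point, in m); z points along the fingers, y is the direction in which the jaws open and shut (so a half turn about z gives the same grasp; the last joint's range is limited). The gripper opens to 93 mm and grips with 3 to 60 N. Pads are 15 mm wide; open, the fingers measure 128 mm over their backs; the gripper's body (75 mm by 188 mm) begins 65 mm behind the grasp point.
Start: joints at [-1.395, 0.259, 1.535, -0, 1.348, -0.203], TCP at [0.203, -0.511, 0.219] pointing down, gripper open.
Joint ranges: [-3.14, 3.14], [-0.91, 2.08], [0.19, 2.58], [-1.22, 4.36], [0.22, 2.71], [-3.12, 3.12]. Speed limits (rad/s): [2.57, 2.57, 3.14, 3.14, 3.14, 3.14].

### API

Orientations are given as a rotation vector (axis times angle).
In Python, from rig import robot gives the robot as it stands. The module is installed in compiled form; this text tells all that it offers.
- The arm moves only by the tool jog_arm, never from a script. Its argument "series" is a list of rows, each an object with "translation": the shift along the tool's x, y, z in mm, a list of three; "rot": the turn, a rotation vector about the tool's x, y, z in degrees, a list of three; "jaw": the opening, from -1 (shut) to 1 (fully open), so that 0 is half open. A call has 1 to 10 rows; each row is the pose to reach, as a shift and turn from the pose commanded when the call began, along the tool's axes at that moment; what a row does not reach only later rows make up. A row lasts 1/10 s, in which the tool goes at most 50 mm and 8.59 degrees, less where a joint would pass 70% of its speed; a pose out of reach is approached as far as the arm can. A call with a gripper value outside its range is refused whole. The fingers move at their own pace and stop on an object; "grip_force" is the grip in N (left out, the last holds). Time passes only in rows, so rows that repeat a pose let the fingers close. It gives the time, the measured TCP pose, the force and the opening at its end, in the units of the state.
- robot.get_obs(): the state, without advancing time (a new reading comes with each control period).
- robot.camera(name): name is "side" or "top" or "wrist"; returns a dict with "pixels" (400x640x3 uint8, blue, green, red), "range_z" (400x640 float32, m along the optical axis (not along the pixel's ray), 0 where there is no reading), "camera_matrix" (3x3 intrinsics, pixels), "k1" (the pictures are not rectified: a ray, as slopes to the right and down, at radius r is drawn at 1 + k1 r^2 times it, then the intrinsics apply), "world_from_camera" (4x4, takes a point from camera to world coordinates). Camera axes: x right, y down, z forward; pixel columns grow to the right and rows downward; lengths in m; the calibration is good to about 2 mm. A picture is of the moment at which its call begins.
- robot.finish_job(): hands the job in, once; it reports no verdict.
The state is a dict: "time_s": time; "joints": joint angles; "dq": joint speeds; "joint_efforts": joint torques, N m; "position": TCP position; "ee_rot": TCP orientation; "force": force on the tool from outside, world axes, zero at the start; "ft_torque": the same for the moment, N m; "gripper_width": opening from 0.0 (shut) to 1.0 (fully open).
Only numpy, scipy, OpenCV 4.12 (cv2) and the standard library are available. Lean on these libraries where they do the work, as an engineer would, in place of code of your own. Each camera call takes 0.05 s, during which the arm holds its last target. There are 200 camera calls.

## Working session

There is one attempt and no reset: what is moved stays moved. The work goes in short steps, Python scripts to look and compute and a tool call to move; the robot and the scene stay as the last step left them, time stands still between calls to the robot, and variables do not carry over. Pictures are saved under pics/ and viewed, about 8 in all and at most 12, crops included, and the job is handed in when it is done.

Besides the shell and the picture viewer there is one more tool, called after "Call:" by a JSON object that holds its "name" and its "arguments", one argument or row to a line. jog_arm: Moves the arm, as the interface text tells. Its arguments: {"type":"object","properties":{"series":{"type":"array","items":{"type":"object","properties":{"translation":{"type":"array","items":{"type":"number"}},"rot":{"type":"array","items":{"type":"number"}},"jaw":{"type":"number"}}}},"grip_force":{"type":"number"}},"required":["series"]}

```bash
mkdir -p pics
cat > h.py <<'E'
import numpy as np, cv2
from scipy.spatial.transform import Rotation as R
from rig import robot
def snap(n,tag):
    c=robot.camera(n); cv2.imwrite(f'pics/{tag}.png',c['pixels']); np.savez(f'pics/{tag}.npz',**c); return c
def cloud(c):
    K=np.array(c['camera_matrix']);k1=float(c['k1']);T=np.array(c['world_from_camera']);z=c['range_z']
    v,u=np.mgrid[0:z.shape[0],0:z.shape[1]].astype(float)
    p=cv2.undistortPoints(np.stack([u.ravel(),v.ravel()],1)[:,None],K,np.array([k1,0,0,0,0.]))[:,0]
    P=np.c_[p,np.ones(len(p))]*z.ravel()[:,None]
    W=P@T[:3,:3].T+T[:3,3]; W[z.ravel()==0]=np.nan
    return W.reshape(z.shape+(3,))
def load(tag): return dict(np.load(f'pics/{tag}.npz'))
E
python3 - <<'E'
from h import *
print({k:np.round(v,3) for k,v in robot.get_obs().items()}, robot.grip_point_offset)
for n in('top','side'):
    c=snap(n,n+'0'); print(c['k1'],np.round(c['world_from_camera'],3).tolist())
E
```

```text
{'time_s': np.float64(0.0), 'joints': array([-1.395,  0.259,  1.536,  0.   ,  1.348, -0.203]), 'dq': array([ 0.001,  0.   ,  0.001, -0.001,  0.003, -0.001]), 'joint_efforts': array([-2.0000e-03, -4.3732e+01, -2.8400e+01,  7.2000e-02,  4.2000e-02,
       -0.0000e+00]), 'position': array([ 0.203, -0.51 ,  0.218]), 'ee_rot': array([-3.084, -0.591, -0.   ]), 'force': array([ 0.111,  0.32 , -0.167]), 'ft_torque': array([-0.03 ,  0.037,  0.014]), 'gripper_width': np.float64(0.998)} 0.0188
0.023571980852391497 [[-0.028, -0.991, 0.13, 0.37], [-1.0, 0.029, 0.005, -0.092], [-0.008, -0.13, -0.992, 1.204], [0.0, 0.0, 0.0, 1.0]]
-0.010639531046542052 [[0.994, -0.059, 0.091, 0.383], [-0.108, -0.485, 0.868, -1.026], [-0.007, -0.873, -0.488, 0.657], [0.0, 0.0, 0.0, 1.0]]
```

View pics/top0.png

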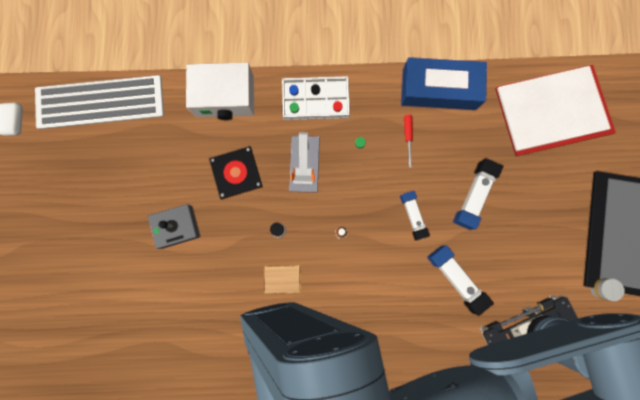

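View pics/side0.png

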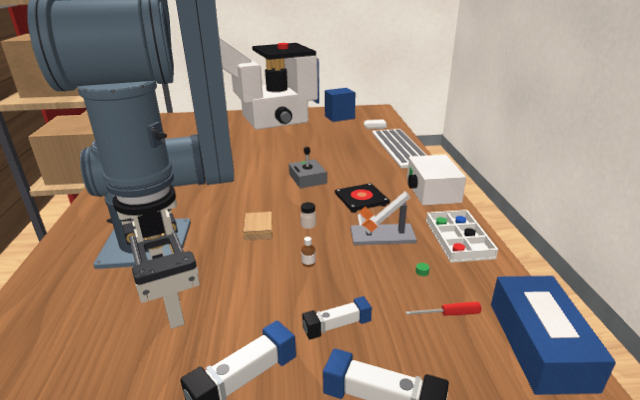

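The top view shows three scopes: a small one at (414,215) and two larger at (479,193) and (460,280). The stage is at (235,172), the rest at (304,165) with its lips towards the robot, and the controller at (173,226) with the green dot on the left. The oil is at (341,232), the canister at (277,229), the mount at (360,142) and the driver at (408,140). Next I measure them.

```bash
cat > m.py <<'E'
from h import *
c=load('top0');W=cloud(c);hsv=cv2.cvtColor(c['pixels'],cv2.COLOR_BGR2HSV)
def box(x0,x1,y0,y1,m=None):
    s=np.zeros(W.shape[:2],bool); s[y0:y1,x0:x1]=1
    s&=np.isfinite(W[...,2])
    return s if m is None else s&m
H,S,V=[hsv[...,i].astype(int) for i in range(3)]
for nm,b in dict(small=(395,435,185,245),far=(450,508,152,235),near=(424,498,240,318)).items():
    s=box(*b,W[...,2]>0.012); P=W[s]
    (cx,cy),(w,h),a=cv2.minAreaRect((P[:,:2]*1000).astype(np.float32))
    blue=W[box(*b,(W[...,2]>.012)&(H>100)&(H<130)&(S>120))]; blk=W[box(*b,(W[...,2]>.012)&(V<60))]
    d=np.median(blue,0)-np.median(blk,0)
    print(nm,np.round([cx,cy,w,h,a],1),'zmax',np.percentile(P[:,2],[50,95]).round(4),'axis yaw foot->tail',np.arctan2(d[1],d[0]).round(3),'blue',np.median(blue,0).round(3),'blk',np.median(blk,0).round(3))
red=W[box(200,270,140,205,((H<12)|(H>168))&(S>150)&(V>120))]
(cx,cy),r=cv2.minEnclosingCircle((red[:,:2]*1000).astype(np.float32));print('insert',cx,cy,r,red[:,2].mean(),red.mean(0))
st=W[box(200,270,140,205,abs(W[...,2]-.022)<.006)];print('stage',cv2.minAreaRect((st[:,:2]*1000).astype(np.float32)))
ct=W[box(140,205,195,255,abs(W[...,2]-.045)<.006)];print('ctrl',cv2.minAreaRect((ct[:,:2]*1000).astype(np.float32)),len(ct))
kn=W[box(140,205,195,255,W[...,2]>.09)];print('knob',kn.mean(0).round(4),kn.min(0),kn.max(0),len(kn))
g=W[box(140,205,195,255,(H>45)&(H<85)&(S>120))];print('green',g.mean(0).round(4),len(g))
bs=W[box(280,330,125,200,abs(W[...,2]-.012)<.005)];print('base',cv2.minAreaRect((bs[:,:2]*1000).astype(np.float32)))
orr=W[box(280,330,125,200,(H<18)&(S>140)&(W[...,2]>.03))];print('orange',orr.mean(0).round(4),orr.min(0).round(3),orr.max(0).round(3),len(orr))
rl=W[box(280,330,125,200,(W[...,2]>.045)&(S<80))];print('rail',cv2.fitLine(rl.astype(np.float32),cv2.DIST_HUBER,0,.01,.01).ravel().round(3),rl.min(0).round(3),rl.max(0).round(3))
for nm,b in dict(oil=(330,352,220,244),can=(265,290,218,242),mount=(350,372,132,152),driver=(398,418,108,172)).items():
    P=W[box(*b,W[...,2]>.007)];print(nm,P.mean(0).round(3),P.min(0).round(3),P.max(0).round(3))
E
python3 m.py
```

```text
small [ 472.  -356.9  140.4   40.2   15.5] zmax [0.0347 0.041 ] axis yaw foot->tail 0.268 blue [ 0.528 -0.339  0.039] blk [ 0.418 -0.369  0.038]
far [ 528.  -541.8   60.1  204.4   62.4] zmax [0.0505 0.0589] axis yaw foot->tail 2.676 blue [ 0.454 -0.497  0.055] blk [ 0.602 -0.572  0.056]
near [ 288.1 -470.3  202.6   58.4   36.7] zmax [0.0507 0.059 ] axis yaw foot->tail 0.631 blue [ 0.355 -0.417  0.056] blk [ 0.222 -0.514  0.056]
insert 617.56787109375 165.21072387695312 35.851924896240234 0.021186216395118224 [0.61760186 0.16561802 0.02118622]
stage ((616.2818603515625, 164.85755920410156), (130.87918090820312, 130.10159301757812), 15.38063907623291)
ctrl ((460.7380676269531, 340.9004821777344), (99.74617767333984, 123.43164825439453), 14.898240089416504) 1353
knob [0.4601 0.3396 0.1129] [0.45003318 0.33139605 0.09247843] [0.46988097 0.35098746 0.12074257] 65
green [0.4493 0.3847 0.0427] 12
base ((638.8631591796875, -39.71906280517578), (84.92279052734375, 169.93768310546875), 86.260986328125)
orange [ 0.5904 -0.0345  0.0662] [ 0.579 -0.07   0.056] [ 0.606 -0.002  0.078] 43
rail [ 0.763 -0.084  0.641  0.634 -0.038  0.074] [ 0.572 -0.067  0.045] [ 0.699 -0.003  0.131]
oil [ 0.427 -0.14   0.053] [ 0.412 -0.156  0.012] [ 0.444 -0.125  0.078]
can [0.439 0.037 0.057] [0.42  0.019 0.009] [0.46  0.058 0.069]
mount [ 0.698 -0.209  0.017] [ 0.682 -0.224  0.01 ] [ 0.715 -0.194  0.022]
driver [ 0.721 -0.354  0.02 ] [ 0.617 -0.369  0.007] [ 0.775 -0.343  0.029]
```

The small scope measures 140 x 40 mm, so it is the right one. Next I fit the rail and seat in both views and set up the move helper.

```bash
cat >> h.py <<'E'
def rot(yaw,pitch):
    # tool x along yaw, z down; pitch>0 tilts tool z forward (tail-up)
    return R.from_euler('z',yaw)*R.from_euler('y',-pitch)*R.from_matrix(np.diag([1.,-1,-1]))
def go(grip,yaw,pitch,obs=None):
    """delta (tool frame) bringing the grasp point to grip"""
    o=obs or robot.get_obs(); R0=R.from_rotvec(o['ee_rot']); Rt=rot(yaw,pitch)
    tcp=np.array(grip)+Rt.apply([0,0,.0188])
    d=R0.inv().apply(tcp-o['position'])*1000; w=np.degrees((R0.inv()*Rt).as_rotvec())
    print('tcp',tcp.round(4),'d mm',d.round(1),'rot deg',w.round(2),'rows',max(np.linalg.norm(d)/50,np.linalg.norm(w)/8.59).round(1))
E
python3 - <<'E'
from h import *
snap_s=load('side0')
yaw=np.radians(86.261-90);B=np.array([.63886,-.03972,0]);Rr=R.from_euler('z',-yaw)
for t in('top0','side0'):
    W=cloud(load(t)).reshape(-1,3);W=W[np.isfinite(W[:,2])];L=Rr.apply(W-B)
    m=(abs(L[:,1])<.009)&(L[:,2]>.05)&(abs(L[:,0])<.09);P=L[m]
    c=np.median(P[:,2]-P[:,0]); r=P[abs(P[:,2]-P[:,0]-c)<.006]
    print(t,len(P),len(r),'c',c,'slope',np.polyfit(r[:,0],r[:,2],1),'seat x',.05-.0141*2-c+0.0)
    s=(abs(L[:,0])<.09)&(abs(L[:,1])<.05)&(L[:,2]>.07); print(' lat',np.percentile(L[s][:,1],[2,50,98]).round(4))
    hsv=cv2.cvtColor(load(t)['pixels'],cv2.COLOR_BGR2HSV).reshape(-1,3)
W=cloud(load('top0'));h=cv2.cvtColor(load('top0')['pixels'],cv2.COLOR_BGR2HSV)
s=np.zeros(W.shape[:2],bool);s[125:200,280:330]=1;s&=(h[...,0]<18)&(h[...,1]>120)&np.isfinite(W[...,2])&(W[...,2]>.03)
O=Rr.apply(W[s]-B);print('orange local',O.min(0).round(4),O.max(0).round(4)); print(np.unique(O[:,1].round(3)))
o=robot.get_obs()
a=.2705;C=np.array([.472,-.3569,0]);g=C+np.array([np.cos(a),np.sin(a),0])*.005
go(g+[0,0,.10],a,0);go(g+[0,0,.024],a,0)
E
```

```text
top0 274 239 c 0.07496367932954737 slope [0.97850923 0.07528915] seat x -0.05316367932954737
 lat [-0.0224 -0.0005  0.0234]
side0 201 140 c 0.07736606942453511 slope [1.00038925 0.07764202] seat x -0.05556606942453511
 lat [-0.0169 -0.0097  0.0142]
orange local [-0.0616 -0.0335  0.0546] [-0.027   0.0351  0.0778]
[-0.034 -0.033 -0.031 -0.03  -0.028 -0.027 -0.026 -0.024  0.024  0.025
  0.026  0.027  0.028  0.029  0.03   0.032  0.035]
tcp [ 0.4768 -0.3556  0.0812] d mm [311.4 -42.6 136.9] rot deg [-0.09 -0.01  6.2 ] rows 6.9
tcp [ 0.4768 -0.3556  0.0052] d mm [311.3 -42.5 212.9] rot deg [-0.09 -0.01  6.2 ] rows 7.6
```

Call:
{"name": "jog_arm", "arguments": {
  "series": [
    {"translation":[40,-5,10],"rot":[0,0,1],"jaw":1},
    {"translation":[85,-12,25],"rot":[0,0,2],"jaw":1},
    {"translation":[130,-18,45],"rot":[0,0,3],"jaw":1},
    {"translation":[175,-24,65],"rot":[0,0,4],"jaw":1},
    {"translation":[220,-30,85],"rot":[0,0,5],"jaw":1},
    {"translation":[260,-36,105],"rot":[0,0,6.2],"jaw":1},
    {"translation":[295,-41,125],"rot":[0,0,6.2],"jaw":1},
    {"translation":[311,-42.5,137],"rot":[0,0,6.2],"jaw":1},
    {"translation":[311,-42.5,137],"rot":[0,0,6.2],"jaw":1},
    {"translation":[311,-42.5,137],"rot":[0,0,6.2],"jaw":1}
  ],
  "grip_force": 30
}}

```text
time_s: 1.1
position: [0.4761, -0.3569, 0.0816]
ee_rot: [-3.113, -0.425, 0.001]
force: [-0.5, -0.1, -0.3]
gripper_width: 1.002
```

Run:
```python
from h import *
c=snap('wrist','w1');a=.2705
go(np.array([.472,-.3569,.024])+np.array([np.cos(a),np.sin(a),0])*.005,a,0)
W=cloud(c);z=W[...,2];print(np.nanpercentile(z,[5,50,95]))
P=W[np.isfinite(z)&(z>.012)&(z<.05)];P=P[np.hypot(P[:,0]-.472,P[:,1]+.357)<.085]
print(len(P),cv2.minAreaRect((P[:,:2]*1000).astype(np.float32)))
```

```text
tcp [ 0.4768 -0.3556  0.0052] d mm [ 1.4 -1.8 77. ] rot deg [ 0.04  0.02 -0.03] rows 1.5
[-0.00121287  0.00037604  0.19416568]
8036 ((475.4841613769531, -359.19732666015625), (134.05560302734375, 40.095428466796875), 15.783856391906738)
```

View pics/w1.png

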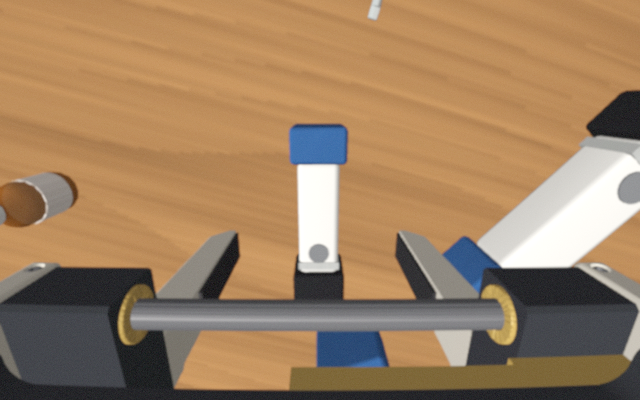

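The wrist view shows the scope running straight between the open fingers, with the tail at (318,145) and the foot at (318,280). The fingers are clear of the big scopes, so I go down and grip.

Call:
{"name": "jog_arm", "arguments": {
  "series": [
    {"translation":[1,0,30],"rot":[0,0,0],"jaw":1},
    {"translation":[1,0,60],"rot":[0,0,0],"jaw":1},
    {"translation":[1,0,76],"rot":[0,0,0],"jaw":1},
    {"translation":[1,0,76],"rot":[0,0,0],"jaw":-1},
    {"translation":[1,0,76],"rot":[0,0,0],"jaw":-1},
    {"translation":[1,0,76],"rot":[0,0,0],"jaw":-1},
    {"translation":[1,0,76],"rot":[0,0,0],"jaw":-1},
    {"translation":[1,0,76],"rot":[0,0,0],"jaw":-1},
    {"translation":[1,0,76],"rot":[0,0,0],"jaw":-1},
    {"translation":[1,0,76],"rot":[0,0,0],"jaw":-1}
  ],
  "grip_force": 30
}}

```text
time_s: 2.15
position: [0.4778, -0.3562, 0.0059]
ee_rot: [3.113, 0.424, 0.0]
force: [0.8, -0.2, -0.0]
gripper_width: 0.449
```

Call:
{"name": "jog_arm", "arguments": {
  "series": [
    {"translation":[0,0,0],"jaw":-1},
    {"translation":[0,0,0],"jaw":-1},
    {"translation":[0,0,0],"jaw":-1},
    {"translation":[0,0,0],"jaw":-1},
    {"translation":[0,0,0],"jaw":-1},
    {"translation":[0,0,0],"jaw":-1}
  ]
}}

```text
schema error: expected keys translation, rot, jaw
```

Run:
```python
from h import *
o=robot.get_obs();print(o['gripper_width'],o['force'])
C=np.array([.472,-.3569,.02]);R0=R.from_rotvec(o['ee_rot']);g=o['position']-R0.apply([0,0,.0188])
print('grip rel C',R0.inv().apply(g-C))
```

```text
0.44926557269550216 [ 0.79121276 -0.1881005  -0.01148569]
grip rel C [ 0.00572136  0.00089222 -0.00472436]
```

Call:
{"name": "jog_arm", "arguments": {
  "series": [
    {"translation":[0,0,0],"rot":[0,0,0],"jaw":-1},
    {"translation":[0,0,0],"rot":[0,0,0],"jaw":-1},
    {"translation":[0,0,0],"rot":[0,0,0],"jaw":-1},
    {"translation":[0,0,0],"rot":[0,0,0],"jaw":-1},
    {"translation":[0,0,0],"rot":[0,0,0],"jaw":-1}
  ]
}}

```text
time_s: 2.65
position: [0.4777, -0.3563, 0.0057]
ee_rot: [3.113, 0.424, 0.0]
force: [0.3, -0.4, 0.6]
gripper_width: 0.325
```

Call:
{"name": "jog_arm", "arguments": {
  "series": [
    {"translation":[0,0,-15],"rot":[0,0,0],"jaw":-1},
    {"translation":[0,0,-40],"rot":[0,0,0],"jaw":-1},
    {"translation":[0,0,-75],"rot":[0,0,0],"jaw":-1},
    {"translation":[0,0,-110],"rot":[0,0,0],"jaw":-1},
    {"translation":[0,0,-140],"rot":[0,0,0],"jaw":-1},
    {"translation":[0,0,-150],"rot":[0,0,0],"jaw":-1},
    {"translation":[0,0,-150],"rot":[0,0,0],"jaw":-1}
  ]
}}

```text
time_s: 3.35
position: [0.4781, -0.3567, 0.1567]
ee_rot: [3.111, 0.424, 0.002]
force: [0.5, 0.2, -1.7]
gripper_width: 0.321
```

```bash
cat > r.py <<'E'
from h import *
r=-.065;B=np.array([.63886,-.03972,0]);Z=R.from_euler('z',r)
u=Z.apply([.7071,0,.7071]);n=Z.apply([-.7071,0,.7071]);seat=B+Z.apply([-.0545,0,.05])
E
python3 - <<'E'
from r import *
print('seat',seat,'w',robot.get_obs()['gripper_width'])
g=seat+u*.0777+n*.0047
for k in(.08,.02,.001):go(g+n*k,r,np.pi/4)
E
```

```text
seat [ 0.58447509 -0.03617999  0.05      ] w 0.32108619045671455
tcp [ 0.5928 -0.0367  0.1515] d mm [ 196.1 -277.7    4.7] rot deg [-7.44 44.48 18.27] rows 6.8
tcp [ 0.6351 -0.0395  0.1091] d mm [ 236.1 -263.8   47.2] rot deg [-7.44 44.48 18.27] rows 7.1
tcp [ 0.6485 -0.0404  0.0957] d mm [ 248.8 -259.4   60.7] rot deg [-7.44 44.48 18.27] rows 7.3
```

Call:
{"name": "jog_arm", "arguments": {
  "series": [
    {"translation":[20,-25,0],"rot":[-0.7,4.4,1.8],"jaw":-1},
    {"translation":[40,-55,0],"rot":[-1.5,8.9,3.7],"jaw":-1},
    {"translation":[60,-85,0],"rot":[-2.2,13.3,5.5],"jaw":-1},
    {"translation":[82,-115,0],"rot":[-3,17.8,7.3],"jaw":-1},
    {"translation":[104,-146,0],"rot":[-3.7,22.2,9.1],"jaw":-1},
    {"translation":[126,-178,2],"rot":[-4.5,26.7,11],"jaw":-1},
    {"translation":[148,-210,3],"rot":[-5.2,31.1,12.8],"jaw":-1},
    {"translation":[170,-240,4],"rot":[-6,35.6,14.6],"jaw":-1},
    {"translation":[186,-263,4.5],"rot":[-6.7,40,16.4],"jaw":-1},
    {"translation":[196,-278,4.7],"rot":[-7.4,44.5,18.3],"jaw":-1}
  ]
}}

```text
time_s: 4.35
position: [0.5886, -0.0399, 0.1488]
ee_rot: [2.919, -0.053, 1.131]
force: [0.3, 1.4, -0.9]
gripper_width: 0.32
```

Call:
{"name": "jog_arm", "arguments": {
  "series": [
    {"translation":[0,0,0],"rot":[0,0,0],"jaw":-1},
    {"translation":[0,0,0],"rot":[0,0,0],"jaw":-1}
  ]
}}

```text
time_s: 4.55
position: [0.5911, -0.0429, 0.1512]
ee_rot: [2.916, -0.052, 1.133]
force: [0.3, -1.0, -2.0]
gripper_width: 0.319
```

Run:
```python
from r import *
o=robot.get_obs();print(o['joints'].round(3),o['gripper_width'],o['force'].round(2))
g=seat+u*.0777+n*.0047
for k in(.08,.02,.001):go(g+n*k,r,np.pi/4)
c=snap('top','t2');W=cloud(c);L=Z.inv().apply((W-B).reshape(-1,3));
snap('side','s2');c2=cv2.imread('pics/s2.png')
snap('wrist','w2')
cv2.imwrite('pics/s2c.png',np.vstack([cv2.resize(c2[130:290,270:510],(640,427),interpolation=cv2.INTER_CUBIC)]))
```

```text
[-0.426  0.099  2.211  1.12   0.29   0.173] 0.31856415110123953 [ 0.32 -0.96 -2.04]
tcp [ 0.5928 -0.0367  0.1515] d mm [ 1.3 -6.3  0.8] rot deg [-1.19  2.55  1.2 ] rows 0.4
tcp [ 0.6351 -0.0395  0.1091] d mm [ 4.  -5.  60.7] rot deg [-1.19  2.55  1.2 ] rows 1.2
tcp [ 0.6485 -0.0404  0.0957] d mm [ 4.8 -4.6 79.7] rot deg [-1.19  2.55  1.2 ] rows 1.6
```

View pics/s2c.png

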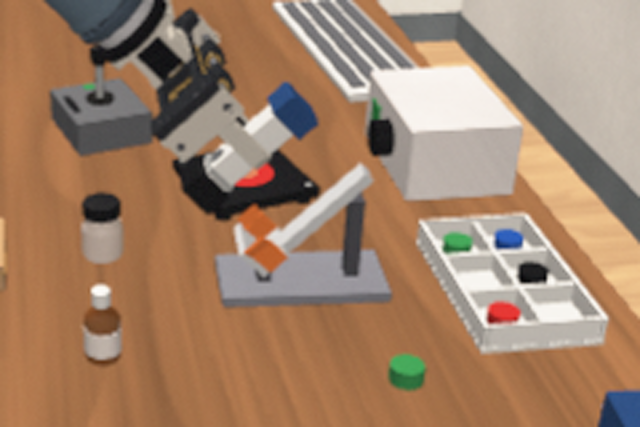

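```bash
cat > k.py <<'E'
from r import *
from scipy.optimize import least_squares
lo=np.array([-3.14,-.91,.19,-1.22,.22,-3.12]);hi=np.array([3.14,2.08,2.58,4.36,2.71,3.12])
def fk(q,p):
    a1,h,L1,a3,L2,Lt,s4,s6=*p,1,1
    Rz=R.from_euler('z',q[0]);R2=Rz*R.from_euler('y',q[1]);R3=R2*R.from_euler('y',q[2])
    R4=R3*R.from_euler('z',q[3]);R5=R4*R.from_euler('y',q[4]);R6=R5*R.from_euler('z',q[5])
    w=Rz.apply([a1,0,h])+R2.apply([0,0,L1])+R3.apply([a3,0,L2])
    return w+R6.apply([0,0,Lt]),R6
E
python3 - <<'E'
from k import *
D=[([-1.395,.259,1.536,0,1.348,-.203],[.203,-.51,.218],[-3.084,-.591,0])]
o=robot.get_obs();D.append((o['joints'],o['position'],o['ee_rot']))
for q,p,rv in D:
    _,R6=fk(q,[0,0,0,0,0,0]);print((R.from_rotvec(rv).inv()*R6).as_rotvec().round(3))
def f(p): return np.concatenate([fk(q,p)[0]-x for q,x,_ in D]+[.02*(np.array(p)-[0,.4,.45,0,.45,.25])])
s=least_squares(f,[0,.4,.45,0,.45,.25]);print(s.x.round(4),s.fun.round(4))
E
```

```text
[-0.    -0.    -1.571]
[-0.    -0.    -1.571]
[-0.4122  0.6805  0.847   0.3219  0.8258  0.7843] [-0.1091 -0.0189 -0.0005 -0.0008 -0.0033  0.0004 -0.0082  0.0056  0.0079
  0.0064  0.0075  0.0107]
```

Call:
{"name": "jog_arm", "arguments": {
  "series": [
    {"translation":[0,0,-40],"rot":[0,-8,0],"jaw":-1},
    {"translation":[0,0,-60],"rot":[0,-15,0],"jaw":-1},
    {"translation":[0,0,-60],"rot":[0,-15,0],"jaw":-1}
  ]
}}

```text
time_s: 5.0
position: [0.5643, -0.0312, 0.1902]
ee_rot: [-2.984, 0.017, -0.894]
force: [0.6, 1.6, -2.3]
gripper_width: 0.326
```

```bash
python3 -c "
from h import *
o=robot.get_obs();print([np.round(o[k],4).tolist() for k in('joints','position','ee_rot')])"
```

```text
[[-0.417, 0.0083, 2.0701, 0.4612, 0.5782, 0.8385], [0.5643, -0.0312, 0.1902], [-2.9838, 0.0172, -0.8944]]
```

Call:
{"name": "jog_arm", "arguments": {
  "series": [
    {"translation":[40,-20,0],"rot":[0,-8,0],"jaw":-1},
    {"translation":[60,-40,0],"rot":[0,-15,0],"jaw":-1},
    {"translation":[60,-40,0],"rot":[0,-15,0],"jaw":-1}
  ]
}}

```text
time_s: 5.3
position: [0.623, 0.0078, 0.2314]
ee_rot: [-3.074, 0.01, -0.519]
force: [0.2, 0.1, -1.8]
gripper_width: 0.323
```

```bash
python3 -c "
from h import *
o=robot.get_obs();print([np.round(o[k],4).tolist() for k in('joints','position','ee_rot')])"
```

```text
[[-0.223, 0.1788, 1.6572, 0.1132, 0.9867, 1.3074], [0.623, 0.0078, 0.2314], [-3.0745, 0.0105, -0.5185]]
```

```bash
cat > k.py <<'E'
from r import *
from scipy.optimize import least_squares
lo=np.array([-3.14,-.91,.19,-1.22,.22,-3.12]);hi=np.array([3.14,2.08,2.58,4.36,2.71,3.12])
def fk(q,p):
    a1,h,L1,a3,L2,Lt,d=p
    Rz=R.from_euler('z',q[0]);R2=Rz*R.from_euler('y',q[1]);R3=R2*R.from_euler('y',q[2])
    R4=R3*R.from_euler('z',q[3]);R5=R4*R.from_euler('y',q[4]);R6=R5*R.from_euler('z',q[5]+np.pi/2)
    w=Rz.apply([a1,d,h])+R2.apply([0,0,L1])+R3.apply([a3,0,L2])
    return w+R6.apply([0,0,Lt]),R6
D=[([-1.395,.259,1.5355,0,1.348,-.203],[.203,-.5105,.2185],[-3.084,-.591,0]),
([-.426,.099,2.211,1.12,.29,.173],[.5911,-.0429,.1512],[2.916,-.052,1.133]),
([-0.417, 0.0083, 2.0701, 0.4612, 0.5782, 0.8385], [0.5643, -0.0312, 0.1902], [-2.9838, 0.0172, -0.8944]),
([-0.223, 0.1788, 1.6572, 0.1132, 0.9867, 1.3074], [0.623, 0.0078, 0.2314], [-3.0745, 0.0105, -0.5185])]
def f(p): return np.concatenate([fk(q,p)[0]-x for q,x,_ in D]+[.0005*(np.array(p)-[0,.4,.45,0,.45,.25,.1])])
s=least_squares(f,[0,.4,.45,0,.45,.25,.1]);P=s.x
def ik(grip,yaw,pitch,q0=None):
    Rt=rot(yaw,pitch);tcp=np.array(grip)+Rt.apply([0,0,.0188]);best=None
    def e(q):
        x,Rq=fk(q,P);return np.r_[(x-tcp)*10,(Rt.inv()*Rq).as_rotvec()]
    for q in([q0] if q0 is not None else [D[3][0],D[1][0],[0,.5,1.6,0,.8,1.4],[0,.8,1,2.5,.4,-1],[-.3,.3,1.9,-.5,.4,1.8]]):
        t=least_squares(e,np.clip(q,lo+.001,hi-.001),bounds=(lo,hi))
        if best is None or t.cost<best.cost:best=t
    return best.x.round(3),np.sqrt(2*best.cost).round(4)
E
python3 - <<'E'
from k import *
print(P.round(4),(s.fun*1000).round(1))
g=seat+u*.0777+n*.0047
for pt in(45,40,35,30,20):
  for k in(.08,.03,0): print(pt,k,*ik(g+n*k,r,np.radians(pt)))
st=np.array([.617,.165,.022])
for yaw in(.26,.05,-.1):
  for pt in(45,30,20,10): print('stand',yaw,pt,*ik(st+[0,0,.075],yaw,np.radians(pt)))
for pt in(0,-15,-30): print('regrasp',pt,*ik(seat+u*.065,r,np.radians(pt)))
E
```

```text
[-0.0016  0.2229  0.5344  0.0601  0.4272  0.3677  0.1106] [ 0.  -0.  -0.1  0.   0.1  0.   0.   0.  -0.1 -0.1 -0.1  0.1 -0.  -0.1
  0.   0.  -0.   0.1  0. ]
45 0.08 [-0.397  0.103  2.247  1.426  0.235 -0.091] 0.0
45 0.03 [-0.364  0.237  2.207  1.869  0.22  -0.52 ] 0.0001
45 0 [-0.347  0.314  2.177  2.086  0.228 -0.729] 0.0
40 0.08 [-0.375  0.101  2.175  0.809  0.275  0.54 ] 0.0
40 0.03 [-0.354  0.228  2.134  1.064  0.22   0.292] 0.0093
40 0 [-0.354  0.301  2.104  1.252  0.22   0.1  ] 0.0264
35 0.08 [-0.355  0.111  2.1    0.463  0.376  0.896] 0.0
35 0.03 [-0.33   0.231  2.064  0.545  0.294  0.826] 0.0
35 0 [-0.317  0.3    2.036  0.607  0.253  0.772] 0.0
30 0.08 [-0.336  0.13   2.025  0.285  0.496  1.082] 0.0
30 0.03 [-0.314  0.244  1.989  0.309  0.417  1.07 ] 0.0
30 0 [-0.302  0.31   1.961  0.325  0.377  1.06 ] 0.0
20 0.08 [-0.303  0.191  1.872  0.12   0.742  1.258] 0.0
20 0.03 [-0.286  0.294  1.834  0.12   0.676  1.269] 0.0
20 0 [-0.277  0.356  1.806  0.12   0.642  1.275] 0.0
stand 0.26 45 [-0.024  0.341  2.182  2.195  0.247 -0.842] 0.0
stand 0.26 30 [0.021 0.331 1.968 0.351 0.351 1.032] 0.0
stand 0.26 20 [0.047 0.373 1.813 0.125 0.617 1.268] 0.0
stand 0.26 10 [0.069 0.442 1.651 0.043 0.877 1.355] 0.0
stand 0.05 45 [ 0.114  0.362  2.182  3.368  0.22  -1.748] 0.0287
stand 0.05 30 [ 0.101  0.338  1.956 -0.081  0.325  1.692] 0.0
stand 0.05 20 [ 0.096  0.378  1.805 -0.027  0.61   1.636] 0.0
stand 0.05 10 [ 0.091  0.445  1.647 -0.009  0.876  1.617] 0.0
stand -0.1 45 [ 0.204  0.372  2.123  4.225  0.242 -2.424] 0.0
stand -0.1 30 [ 0.157  0.353  1.932 -0.36   0.369  2.133] 0.0
stand -0.1 20 [ 0.13   0.387  1.79  -0.133  0.628  1.896] 0.0
stand -0.1 10 [ 0.107  0.449  1.64  -0.046  0.882  1.804] 0.0
regrasp 0 [-0.238  0.521  1.504  0.     1.116  1.398] 0.0
regrasp -15 [-0.216  0.679  1.249 -0.039  1.472  1.428] 0.0
regrasp -30 [-0.2    0.86   0.985 -0.07   1.816  1.436] 0.0
```

The kinematic fit is good to 0.1 mm. It shows that a 45° perpendicular pose at the rest sits right on the j5 limit. I will set the scope down, re-grip it leaning back 20°, and so need only about 25° at the rest. First I search for comfortable standing yaws.

Run:
```python
from k import *
st=np.array([.617,.165,.022])
for pt in(45,40):
  print('pitch',pt)
  for yaw in(1.4,1.1,.8,.5,-.3,-.6,-.9):
    t=np.radians(pt);off=np.array([-np.cos(yaw),-np.sin(yaw),0])*.005
    a=ik(st+[0,0,.077]+off,yaw,t);b=ik(st+[0,0,.137]+off,yaw,t,a[0]);print(yaw,*a,*b)
a=.2705;d=np.array([np.cos(a),np.sin(a),0]);C=np.array([.472,-.3569,.02])
print('put');go(C+d*.0057+[0,0,.0047+.03],a,0);go(C+d*.0057+[0,0,.0055],a,0)
for k in(.0,.1):print(ik(C+d*.005+[0,0,.006+k],a,-np.radians(20)))
```

```text
pitch 45
1.4 [-0.335  0.572  1.718  0.854  1.183 -0.64 ] 0.0 [-0.335  0.489  1.677  0.82   1.266 -0.542] 0.0
1.1 [-0.338  0.478  1.906  1.033  0.954 -0.583] 0.0 [-0.338  0.381  1.862  0.956  1.031 -0.442] 0.0
0.8 [-0.288  0.398  2.063  1.276  0.714 -0.551] 0.0 [-0.288  0.287  2.014  1.114  0.773 -0.332] 0.0
0.5 [-0.17   0.345  2.165  1.638  0.456 -0.585] 0.0 [-0.17   0.221  2.112  1.286  0.475 -0.193] 0.0
-0.3 [ 0.293  0.406  2.117  4.36   0.405 -2.344] 0.0739 [ 0.272  0.289  2.137  4.36   0.365 -2.392] 0.1487
-0.6 [ 0.358  0.448  1.822 -0.884  0.685  3.12 ] 0.1657 [ 0.384  0.37   1.805 -0.892  0.757  3.12 ] 0.1003
-0.9 [ 0.377  0.529  1.631 -0.7    0.957  3.12 ] 0.2605 [ 0.4    0.462  1.602 -0.718  1.039  3.12 ] 0.2051
pitch 40
1.4 [-0.296  0.544  1.703  0.777  1.142 -0.552] 0.0 [-0.296  0.464  1.656  0.742  1.233 -0.459] 0.0
1.1 [-0.293  0.454  1.873  0.922  0.917 -0.446] 0.0 [-0.293  0.364  1.823  0.847  1.006 -0.314] 0.0
0.8 [-0.243  0.379  2.012  1.094  0.675 -0.336] 0.0 [-0.243  0.277  1.958  0.942  0.757 -0.135] 0.0
0.5 [-0.135  0.328  2.101  1.291  0.408 -0.211] 0.0 [-0.135  0.217  2.044  0.971  0.48   0.143] 0.0
-0.3 [ 0.28   0.38   1.989 -1.114  0.393  3.12 ] 0.0215 [ 0.287  0.282  1.95  -0.912  0.467  2.898] 0.0
-0.6 [ 0.351  0.445  1.821 -0.855  0.678  3.12 ] 0.0881 [ 0.378  0.368  1.801 -0.859  0.756  3.12 ] 0.024
-0.9 [ 0.361  0.519  1.636 -0.662  0.939  3.12 ] 0.1907 [ 0.384  0.452  1.603 -0.676  1.026  3.12 ] 0.1375
put
tcp [ 0.4775 -0.3554  0.0359] d mm [-197.7  368.3  128.8] rot deg [  1.23 -19.21 -15.74] rows 8.7
tcp [ 0.4775 -0.3554  0.0067] d mm [-207.2  369.   156.4] rot deg [  1.23 -19.21 -15.74] rows 9.0
(array([-0.665,  0.69 ,  1.452, -0.297,  1.227,  0.768]), np.float64(0.0))
(array([-0.665,  0.581,  1.373, -0.283,  1.406,  0.713]), np.float64(0.0))
```

Call:
{"name": "jog_arm", "arguments": {
  "series": [
    {"translation":[-20,35,0],"rot":[0.1,-1.9,-1.6],"jaw":-1},
    {"translation":[-40,75,5],"rot":[0.2,-3.8,-3.2],"jaw":-1},
    {"translation":[-60,115,15],"rot":[0.4,-5.8,-4.7],"jaw":-1},
    {"translation":[-80,155,28],"rot":[0.5,-7.7,-6.3],"jaw":-1},
    {"translation":[-100,195,42],"rot":[0.6,-9.6,-7.9],"jaw":-1},
    {"translation":[-120,235,58],"rot":[0.7,-11.5,-9.4],"jaw":-1},
    {"translation":[-142,275,76],"rot":[0.9,-13.4,-11],"jaw":-1},
    {"translation":[-164,312,95],"rot":[1,-15.4,-12.6],"jaw":-1},
    {"translation":[-184,345,113],"rot":[1.1,-17.3,-14.2],"jaw":-1},
    {"translation":[-198,368,129],"rot":[1.2,-19.2,-15.7],"jaw":-1}
  ]
}}

```text
time_s: 6.3
position: [0.4673, -0.357, 0.0268]
ee_rot: [-3.109, -0.422, 0.016]
force: [0.1, 0.1, -2.1]
gripper_width: 0.319
```

Call:
{"name": "jog_arm", "arguments": {
  "series": [
    {"translation":[0,0,0],"rot":[0,0,0],"jaw":-1},
    {"translation":[0,0,0],"rot":[0,0,0],"jaw":-1}
  ]
}}

```text
time_s: 6.5
position: [0.4689, -0.3537, 0.0276]
ee_rot: [-3.106, -0.422, 0.012]
force: [-0.2, -0.2, -1.5]
gripper_width: 0.319
```

Run:
```python
from h import *
a=.2705;d=np.array([np.cos(a),np.sin(a),0]);C=np.array([.472,-.3569,.02])
go(C+d*.0057+[0,0,.0052],a,0)
print(robot.get_obs()['force'])
```

```text
tcp [ 0.4775 -0.3554  0.0064] d mm [ 8.   4.1 21.2] rot deg [-0.44  0.39 -0.04] rows 0.5
[-0.17440593 -0.24534957 -1.4848851 ]
```

Call:
{"name": "jog_arm", "arguments": {
  "series": [
    {"translation":[0,0,10],"rot":[-0.4,0.4,0],"jaw":-1},
    {"translation":[0,0,16],"rot":[-0.4,0.4,0],"jaw":-1},
    {"translation":[0,0,20],"rot":[-0.4,0.4,0],"jaw":-1},
    {"translation":[0,0,21],"rot":[-0.4,0.4,0],"jaw":-1},
    {"translation":[0,0,21],"rot":[-0.4,0.4,0],"jaw":-1}
  ]
}}

```text
time_s: 7.0
position: [0.4697, -0.3524, 0.0074]
ee_rot: [-3.112, -0.428, -0.002]
force: [-0.6, 0.1, -1.6]
gripper_width: 0.318
```

Call:
{"name": "jog_arm", "arguments": {
  "series": [
    {"translation":[0,0,1],"rot":[0,0,0],"jaw":-1},
    {"translation":[0,0,1.5],"rot":[0,0,0],"jaw":-1},
    {"translation":[0,0,1.5],"rot":[0,0,0],"jaw":0.2},
    {"translation":[0,0,1.5],"rot":[0,0,0],"jaw":0.2},
    {"translation":[0,0,1.5],"rot":[0,0,0],"jaw":0.2},
    {"translation":[0,0,1.5],"rot":[0,0,0],"jaw":0.2},
    {"translation":[0,0,1.5],"rot":[0,0,0],"jaw":0.2}
  ]
}}

```text
time_s: 7.7
position: [0.4695, -0.3526, 0.0056]
ee_rot: [-3.112, -0.427, -0.002]
force: [-0.3, -0.7, 0.3]
gripper_width: 0.594
```

Run:
```python
from h import *
o=robot.get_obs();R0=R.from_rotvec(o['ee_rot']);a=R0.as_matrix()[:,0];yaw=np.arctan2(a[1],a[0]);print(yaw,o['gripper_width'],o['position'])
g=o['position']-R0.apply([0,0,.0188]);C=g-R0.apply([.0057,.0009,0]);C[2]=.02;print('C',C)
d=np.array([np.cos(yaw),np.sin(yaw),0])
for k in(.05,.007):go(C+d*.005+[0,0,k],yaw,-np.radians(20))
```

```text
0.2728129754064875 0.5940867083565959 [ 0.46946321 -0.35261299  0.00560564]
C [ 0.46370984 -0.35329108  0.02      ]
tcp [ 0.4623 -0.3537  0.0523] d mm [ -7.1  -0.9 -46.7] rot deg [-1.000e-02 -2.007e+01  0.000e+00] rows 2.3
tcp [ 0.4623 -0.3537  0.0093] d mm [-7.1 -0.9 -3.7] rot deg [-1.000e-02 -2.007e+01  0.000e+00] rows 2.3
```

Call:
{"name": "jog_arm", "arguments": {
  "series": [
    {"translation":[-2,-0.5,-15],"rot":[0,-6,0],"jaw":0.2},
    {"translation":[-4,-0.9,-20],"rot":[0,-13,0],"jaw":0.2},
    {"translation":[-7,-0.9,-20],"rot":[0,-20,0],"jaw":0.2},
    {"translation":[-7,-0.9,-10],"rot":[0,-20,0],"jaw":0.2},
    {"translation":[-7,-0.9,-4],"rot":[0,-20,0],"jaw":0.2},
    {"translation":[-7,-0.9,-4],"rot":[0,-20,0],"jaw":-1},
    {"translation":[-7,-0.9,-4],"rot":[0,-20,0],"jaw":-1},
    {"translation":[-7,-0.9,-4],"rot":[0,-20,0],"jaw":-1},
    {"translation":[-7,-0.9,-4],"rot":[0,-20,0],"jaw":-1},
    {"translation":[-7,-0.9,-4],"rot":[0,-20,0],"jaw":-1}
  ]
}}

```text
time_s: 8.7
position: [0.4621, -0.3542, 0.0101]
ee_rot: [3.02, 0.414, -0.53]
force: [-1.3, -1.4, 1.3]
gripper_width: 0.321
```

Call:
{"name": "jog_arm", "arguments": {
  "series": [
    {"translation":[0,0,0],"rot":[0,0,0],"jaw":-1},
    {"translation":[0,0,0],"rot":[0,0,0],"jaw":-1}
  ]
}}

```text
time_s: 8.9
position: [0.4622, -0.3541, 0.0101]
ee_rot: [3.02, 0.414, -0.531]
force: [-2.8, -1.5, 4.2]
gripper_width: 0.322
```

Run:
```python
from h import *
o=robot.get_obs();R0=R.from_rotvec(o['ee_rot']);print(o['gripper_width'],o['force'],o['position'],R0.as_euler('zyx'))
C=np.array([.46371,-.35329,.02]);Rs=R.from_euler('z',.2728)
print('grip in scope',Rs.inv().apply(o['position']-R0.apply([0,0,.0188])-C))
print('lift 140 world in tool',R0.inv().apply([0,0,140]))
```

```text
0.32176558524877036 [-2.83366718 -1.54395263  4.18498593] [ 0.46221645 -0.3541243   0.01011148] [-0.28924047 -0.33478186  3.0435775 ]
grip in scope [ 0.00475362 -0.00039196  0.00778252]
lift 140 world in tool [-4.77840968e+01  7.40497285e-02 -1.31592836e+02]
```

Call:
{"name": "jog_arm", "arguments": {
  "series": [
    {"translation":[-5,0,-13],"rot":[0,0,0],"jaw":-1},
    {"translation":[-14,0,-38],"rot":[0,0,0],"jaw":-1},
    {"translation":[-27,0,-75],"rot":[0,0,0],"jaw":-1},
    {"translation":[-40,0,-110],"rot":[0,0,0],"jaw":-1},
    {"translation":[-49,0,-134],"rot":[0,0,0],"jaw":-1},
    {"translation":[-51,0,-140],"rot":[0,0,0],"jaw":-1},
    {"translation":[-51,0,-140],"rot":[0,0,0],"jaw":-1}
  ]
}}

```text
time_s: 9.6
position: [0.4629, -0.3536, 0.1594]
ee_rot: [3.02, 0.415, -0.528]
force: [-0.4, -0.0, -2.1]
gripper_width: 0.322
```

Run:
```python
from k import *
o=robot.get_obs();Rs=R.from_euler('z',.2728)
print('pitch',np.degrees((Rs.inv()*R.from_rotvec([3.02,.414,-.531])*rot(0,0).inv()).as_rotvec()))
g=seat+u*.0768+n*.0078
for k in(.07,.02,.001):go(g+n*k,r,np.radians(25),o);print(ik(g+n*k,r,np.radians(25)))
```

```text
pitch [-1.96110859e-02  1.99475946e+01 -1.84992702e-02]
tcp [ 0.5917 -0.0367  0.1423] d mm [ 202.8 -270.4  -55.3] rot deg [-0.83 44.38 19.85] rows 6.9
(array([-0.316,  0.172,  1.947,  0.185,  0.607,  1.189]), np.float64(0.0))
tcp [ 0.627  -0.0389  0.1069] d mm [ 246.2 -258.8  -33.3] rot deg [-0.83 44.38 19.85] rows 7.2
(array([-0.297,  0.28 ,  1.908,  0.192,  0.536,  1.194]), np.float64(0.0))
tcp [ 0.6404 -0.0398  0.0935] d mm [ 262.7 -254.3  -25. ] rot deg [-0.83 44.38 19.85] rows 7.3
(array([-0.291,  0.32 ,  1.89 ,  0.194,  0.512,  1.196]), np.float64(0.0))
```

Call:
{"name": "jog_arm", "arguments": {
  "series": [
    {"translation":[18,-22,-10],"rot":[-0.1,4.4,2],"jaw":-1},
    {"translation":[40,-52,-20],"rot":[-0.2,8.9,4],"jaw":-1},
    {"translation":[62,-82,-30],"rot":[-0.2,13.3,6],"jaw":-1},
    {"translation":[84,-112,-40],"rot":[-0.3,17.8,8],"jaw":-1},
    {"translation":[106,-142,-48],"rot":[-0.4,22.2,9.9],"jaw":-1},
    {"translation":[128,-172,-54],"rot":[-0.5,26.6,11.9],"jaw":-1},
    {"translation":[150,-202,-56],"rot":[-0.6,31.1,13.9],"jaw":-1},
    {"translation":[172,-231,-56],"rot":[-0.7,35.5,15.9],"jaw":-1},
    {"translation":[191,-255,-55],"rot":[-0.7,40,17.9],"jaw":-1},
    {"translation":[203,-270,-55],"rot":[-0.8,44.4,19.9],"jaw":-1}
  ]
}}

```text
time_s: 10.6
position: [0.5895, -0.0346, 0.1381]
ee_rot: [3.057, -0.103, 0.671]
force: [-0.0, -0.1, -2.2]
gripper_width: 0.323
```

Call:
{"name": "jog_arm", "arguments": {
  "series": [
    {"translation":[0,0,0],"rot":[0,0,0],"jaw":-1},
    {"translation":[0,0,0],"rot":[0,0,0],"jaw":-1},
    {"translation":[0,0,0],"rot":[0,0,0],"jaw":-1}
  ]
}}

```text
time_s: 10.9
position: [0.5918, -0.038, 0.141]
ee_rot: [3.054, -0.101, 0.672]
force: [0.3, -0.8, -1.3]
gripper_width: 0.323
```

Run:
```python
from k import *
g=seat+u*.0768+n*.0078
for k in(.03,.01,.001):go(g+n*k,r,np.radians(25))
c=snap('top','t3');s=snap('side','s3')
for t,c in(('t',c),('s',s)):
    W=cloud(c);L=Z.inv().apply((W-B).reshape(-1,3));h=cv2.cvtColor(c['pixels'],cv2.COLOR_BGR2HSV).reshape(-1,3).astype(int)
    m=(h[:,0]>100)&(h[:,0]<130)&(h[:,1]>140)&(abs(L[:,0])<.15)&(abs(L[:,1])<.05)&(L[:,2]>.05)
    print(t,'blue',m.sum(),L[m].min(0).round(4),L[m].max(0).round(4),np.median(L[m],0).round(4))
e=seat+u*(.140-.0+.0)+n*.07; print('expected tail end center local',Z.inv().apply(e+u*.002-B))
```

```text
tcp [ 0.6199 -0.0385  0.114 ] d mm [14.2 -1.4 36.3] rot deg [-0.02  0.17 -0.08] rows 0.8
tcp [ 0.634  -0.0394  0.0999] d mm [21.1 -1.4 55.1] rot deg [-0.02  0.17 -0.08] rows 1.2
tcp [ 0.6404 -0.0398  0.0935] d mm [24.2 -1.4 63.5] rot deg [-0.02  0.17 -0.08] rows 1.4
t blue 168 [-0.0302 -0.0182  0.1903] [0.0035 0.0155 0.2136] [-0.0172 -0.0019  0.204 ]
s blue 183 [-0.0328 -0.0265  0.1746] [0.0059 0.0132 0.2116] [-0.0156 -0.02    0.1973]
expected tail end center local [-3.58880000e-03  2.14827241e-18  1.99905200e-01]
```

Call:
{"name": "jog_arm", "arguments": {
  "series": [
    {"translation":[7,-1.2,18],"rot":[0,0.2,0],"jaw":-1},
    {"translation":[14,-1.4,36],"rot":[0,0.2,0],"jaw":-1},
    {"translation":[18,-1.4,46],"rot":[0,0.2,0],"jaw":-1},
    {"translation":[21,-1.4,55],"rot":[0,0.2,0],"jaw":-1},
    {"translation":[21,-1.4,55],"rot":[0,0.2,0],"jaw":-1},
    {"translation":[21,-1.4,55],"rot":[0,0.2,0],"jaw":-1}
  ]
}}

```text
time_s: 11.6
position: [0.6334, -0.0386, 0.1]
ee_rot: [3.053, -0.101, 0.678]
force: [-0.3, 0.5, -2.1]
gripper_width: 0.319
```

Run:
```python
from k import *
g=seat+u*.0768+n*.0078
for k in(.004,.0,-.002):go(g+n*k,r,np.radians(25))
s=snap('side','s4')['pixels']; t=snap('top','t4')['pixels']
cv2.imwrite('pics/c4.png',np.hstack([cv2.resize(s[150:270,310:450],(420,360),interpolation=cv2.INTER_CUBIC),cv2.resize(t[110:210,255:355],(360,360),interpolation=cv2.INTER_CUBIC)]))
```

```text
tcp [ 0.6383 -0.0397  0.0956] d mm [2.7 0.8 6. ] rot deg [-0.05 -0.06 -0.09] rows 0.1
tcp [ 0.6411 -0.0399  0.0928] d mm [4.  0.8 9.8] rot deg [-0.05 -0.06 -0.09] rows 0.2
tcp [ 0.6425 -0.04    0.0914] d mm [ 4.7  0.8 11.7] rot deg [-0.05 -0.06 -0.09] rows 0.3
```

View pics/c4.png

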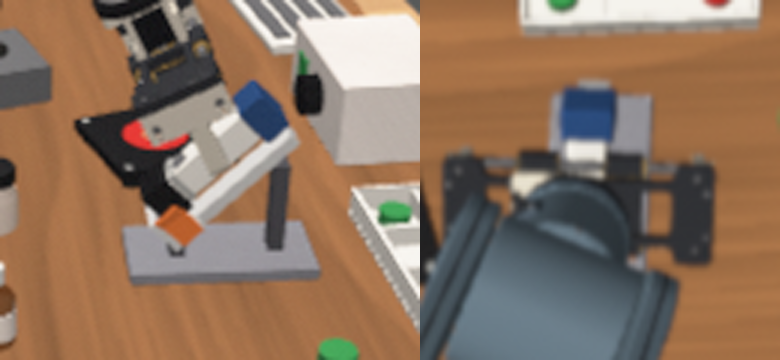

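The scope is parallel above the rail. In the crop its foot at (160,190) is going between the orange lips at (180,225), and the tail at (260,110) is over the rail top. Next I lower it slowly.

Call:
{"name": "jog_arm", "arguments": {
  "series": [
    {"translation":[1.3,0.4,3],"rot":[0,0,0],"jaw":-1},
    {"translation":[2.7,0.6,6],"rot":[0,0,0],"jaw":-1},
    {"translation":[3.4,0.6,8],"rot":[0,0,0],"jaw":-1},
    {"translation":[3.4,0.6,8],"rot":[0,0,0],"jaw":-1}
  ]
}}

```text
time_s: 12.1
position: [0.64, -0.0395, 0.094]
ee_rot: [3.052, -0.101, 0.679]
force: [-0.2, 0.8, -2.0]
gripper_width: 0.32
```

Call:
{"name": "jog_arm", "arguments": {
  "series": [
    {"translation":[0.4,0,1],"rot":[0,0,0],"jaw":-1},
    {"translation":[0.4,0,1],"rot":[0,0,0],"jaw":-1}
  ]
}}

```text
time_s: 12.3
position: [0.6407, -0.0395, 0.0934]
ee_rot: [3.052, -0.101, 0.679]
force: [0.2, 0.4, -2.1]
gripper_width: 0.322
```

Call:
{"name": "jog_arm", "arguments": {
  "series": [
    {"translation":[0.4,0,1],"rot":[0,0,0],"jaw":-1},
    {"translation":[0.4,0,1],"rot":[0,0,0],"jaw":-1}
  ]
}}

```text
time_s: 12.5
position: [0.6412, -0.0395, 0.093]
ee_rot: [3.052, -0.101, 0.679]
force: [-3.8, -0.7, 3.1]
gripper_width: 0.323
```

Contact force is normal to the rail, exactly at the expected height. I release it here.

Call:
{"name": "jog_arm", "arguments": {
  "series": [
    {"translation":[0,0,0],"rot":[0,0,0],"jaw":0.3},
    {"translation":[0,0,0],"rot":[0,0,0],"jaw":0.3},
    {"translation":[0,0,0],"rot":[0,0,0],"jaw":0.3},
    {"translation":[0,0,0],"rot":[0,0,0],"jaw":0.3},
    {"translation":[0,0,0],"rot":[0,0,0],"jaw":0.3},
    {"translation":[0,0,0],"rot":[0,0,0],"jaw":0.3},
    {"translation":[0,0,0],"rot":[0,0,0],"jaw":0.3},
    {"translation":[0,0,0],"rot":[0,0,0],"jaw":0.3}
  ]
}}

```text
time_s: 13.3
position: [0.6415, -0.0396, 0.0928]
ee_rot: [3.052, -0.101, 0.679]
force: [0.9, 0.5, 0.1]
gripper_width: 0.655
```

Run:
```python
from k import *
o=robot.get_obs();print(o['gripper_width'],o['force'])
s=snap('side','s5');t=snap('top','t5')
for n_,c in(('t',t),('s',s)):
    W=cloud(c);L=Z.inv().apply((W-B).reshape(-1,3));h=cv2.cvtColor(c['pixels'],cv2.COLOR_BGR2HSV).reshape(-1,3).astype(int)
    m=(h[:,0]>100)&(h[:,0]<130)&(h[:,1]>140)&(abs(L[:,0])<.15)&(abs(L[:,1])<.05)&(L[:,2]>.05)
    Q=L[m]-[-.0545,0,.05];a=(Q[:,0]+Q[:,2])*.7071;b=(Q[:,2]-Q[:,0])*.7071
    print(n_,m.sum(),'axial',np.percentile(a,[2,98]).round(4),'normal',np.percentile(b,[2,98]).round(4),'y',np.percentile(Q[:,1],[2,98]).round(4))
cv2.imwrite('pics/c5.png',cv2.resize(s['pixels'][150:270,310:450],(560,480),interpolation=cv2.INTER_CUBIC))
# regrasp: s=.077, p0=.006, pitch 0
g=seat+u*.077+n*.006
for k in(.05,.0):go(g+[0,0,k],r,0);print(ik(g+[0,0,k],r,0)[0])
```

```text
0.6549985099665331 [0.89077568 0.51052615 0.0632772 ]
t 153 axial [0.1217 0.1407] normal [-0.0119  0.0225] y [-0.0165  0.0175]
s 171 axial [0.1177 0.1386] normal [-0.0133  0.0224] y [-0.0228  0.0111]
tcp [ 0.6346 -0.0394  0.1399] d mm [ 13.7   0.2 -45.6] rot deg [ -0.06 -25.09  -0.07] rows 2.9
[-0.237  0.469  1.424  0.     1.249  1.399]
tcp [ 0.6346 -0.0394  0.0899] d mm [-7.5  0.3 -0.3] rot deg [ -0.06 -25.09  -0.07] rows 2.9
[-0.237  0.515  1.48   0.     1.147  1.399]
```

View pics/c5.png

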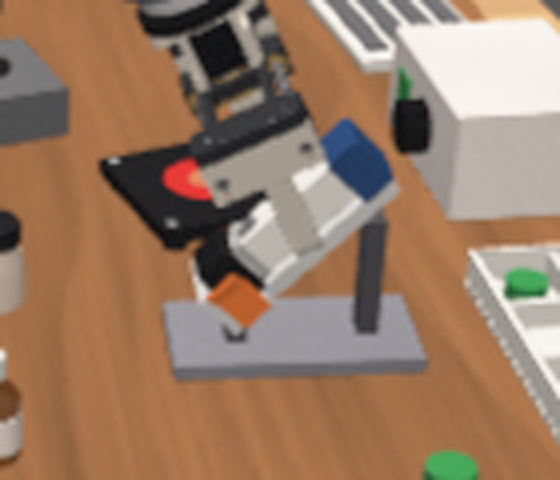

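The side crop shows the scope lying flat on the rail: foot at (215,260) behind the lips, tail at (360,160), fingers open. Next I re-grip it vertically.

Call:
{"name": "jog_arm", "arguments": {
  "series": [
    {"translation":[0,0,-15],"rot":[0,-4,0],"jaw":0.3},
    {"translation":[0,0.1,-20],"rot":[0,-12,0],"jaw":0.3},
    {"translation":[-1,0.2,-20],"rot":[0,-19,0],"jaw":0.3},
    {"translation":[-1,0.2,-16],"rot":[0,-25,0],"jaw":0.3},
    {"translation":[-5,0.3,-6],"rot":[0,-25.1,0],"jaw":0.3},
    {"translation":[-7.5,0.3,0],"rot":[0,-25.1,0],"jaw":0.3},
    {"translation":[-7.5,0.3,0],"rot":[0,-25.1,0],"jaw":-1},
    {"translation":[-7.5,0.3,0],"rot":[0,-25.1,0],"jaw":-1},
    {"translation":[-7.5,0.3,0],"rot":[0,-25.1,0],"jaw":-1},
    {"translation":[-7.5,0.3,0],"rot":[0,-25.1,0],"jaw":-1}
  ],
  "grip_force": 35
}}

```text
time_s: 14.4
position: [0.6346, -0.0395, 0.0904]
ee_rot: [-3.139, 0.104, -0.002]
force: [0.5, 0.0, -0.7]
gripper_width: 0.355
```

Call:
{"name": "jog_arm", "arguments": {
  "series": [
    {"translation":[0,0,0],"rot":[0,0,0],"jaw":-1},
    {"translation":[0,0,0],"rot":[0,0,0],"jaw":-1},
    {"translation":[0,0,0],"rot":[0,0,0],"jaw":-1},
    {"translation":[0,0,0],"rot":[0,0,0],"jaw":-1},
    {"translation":[0,0,0],"rot":[0,0,0],"jaw":-1}
  ]
}}

```text
time_s: 14.9
position: [0.6347, -0.0394, 0.0903]
ee_rot: [-3.139, 0.104, -0.0]
force: [-3.2, 0.5, 6.3]
gripper_width: 0.319
```

Run:
```python
from k import *
o=robot.get_obs();R0=R.from_rotvec(o['ee_rot']);print(o['gripper_width'],o['force'])
g=o['position']-R0.apply([0,0,.0188])-seat
print('s,p,lat',g@u,g@n,Z.inv().apply(g)[1],'tool err deg',np.degrees((rot(r,0).inv()*R0).as_rotvec()).round(2))
q=o['joints'];t=np.radians(45);yaw=1.0
st=np.array([.617,.165,.022]);s_,p_=g@u,g@n
G=st+[0,0,s_]-np.array([np.cos(yaw),np.sin(yaw),0])*p_
print('lift',R0.inv().apply(n*100))
for k in(.1,.05,0):print(G+[0,0,k],ik(G+[0,0,k],yaw,t))
for yw,pt,pos in((.2,10,[.6,.0,.25]),(.6,28,[.6,.08,.23])):print(ik(pos,yw,np.radians(pt)))
```

```text
0.3190813799888854 [-3.15040202  0.47261922  6.25425837]
s,p,lat 0.07742132778000334 0.006211202912293726 4.055466416172034e-06 tool err deg [0.08 0.01 0.05]
lift [-7.06928703e+01 -2.55494561e-02 -7.07271209e+01]
[0.61364407 0.15977345 0.19942133] (array([-0.33 ,  0.287,  1.879,  0.95 ,  1.005, -0.309]), np.float64(0.0))
[0.61364407 0.15977345 0.14942133] (array([-0.33 ,  0.362,  1.927,  1.02 ,  0.937, -0.434]), np.float64(0.0))
[0.61364407 0.15977345 0.09942133] (array([-0.33 ,  0.448,  1.964,  1.104,  0.877, -0.57 ]), np.float64(0.0))
(array([-0.228,  0.238,  1.545,  0.077,  1.201,  1.12 ]), np.float64(0.0))
(array([-0.267,  0.147,  1.802,  0.468,  0.917,  0.468]), np.float64(0.0))
```

Call:
{"name": "jog_arm", "arguments": {
  "series": [
    {"translation":[-5,0,-5],"rot":[0,0,0],"jaw":-1},
    {"translation":[-15,0,-15],"rot":[0,0,0],"jaw":-1},
    {"translation":[-30,0,-30],"rot":[0,0,0],"jaw":-1},
    {"translation":[-45,0,-50],"rot":[0,0,0],"jaw":-1},
    {"translation":[-55,0,-80],"rot":[0,0,0],"jaw":-1},
    {"translation":[-55,0,-110],"rot":[0,0,0],"jaw":-1},
    {"translation":[-55,0,-130],"rot":[0,0,0],"jaw":-1},
    {"translation":[-55,0,-130],"rot":[0,0,0],"jaw":-1}
  ]
}}

```text
time_s: 15.7
position: [0.5806, -0.0363, 0.223]
ee_rot: [-3.14, 0.104, -0.008]
force: [1.2, -0.4, -2.3]
gripper_width: 0.322
```

Run:
```python
from k import *
o=robot.get_obs();print(o['gripper_width'],o['force'],o['position'])
t=np.radians(45);yaw=1.0;st=np.array([.617,.165,.022])
G=st+[0,0,.0774]-np.array([np.cos(yaw),np.sin(yaw),0])*.0062
go(G+[0,0,.08],yaw,t)
R0=R.from_rotvec(o['ee_rot']);w=(R0.inv()*rot(yaw,t)).as_rotvec()
g0=o['position']-R0.apply([0,0,.0188]);g1=G+[0,0,.08];q=o['joints']
for f in np.arange(1,11)/10:
    Rt=R0*R.from_rotvec(w*f);g=g0+(g1-g0)*f;tc=g+Rt.apply([0,0,.0188])
    res=least_squares(lambda q:np.r_[(fk(q,P)[0]-tc)*10,(Rt.inv()*fk(q,P)[1]).as_rotvec()],q,bounds=(lo,hi));q=res.x
    print(f,(R0.inv().apply(tc-o['position'])*1000).round(0),np.degrees(w*f).round(1),q.round(2),res.cost.round(5))
```

```text
0.3215117362595006 [ 1.18556491 -0.36925582 -2.26106188] [ 0.5805779  -0.03631874  0.22303807]
tcp [0.6208 0.171  0.1661] d mm [  26.2 -209.5   57.1] rot deg [ 24.07  40.3  -57.71] rows 8.7
0.1 [  3. -21.   6.] [ 2.4  4.  -5.8] [-0.25  0.28  1.52  0.06  1.28  1.27] 0.0
0.2 [  6. -41.  12.] [  4.8   8.1 -11.5] [-0.26  0.25  1.58  0.13  1.2   1.14] 0.0
0.3 [  9. -62.  18.] [  7.2  12.1 -17.3] [-0.27  0.23  1.64  0.21  1.12  0.99] 0.0
0.4 [ 12. -83.  24.] [  9.6  16.1 -23.1] [-0.28  0.21  1.7   0.31  1.05  0.83] 0.0
0.5 [  15. -104.   30.] [ 12.   20.1 -28.9] [-0.29  0.21  1.75  0.41  1.    0.65] 0.0
0.6 [  18. -125.   35.] [ 14.4  24.2 -34.6] [-0.3   0.21  1.79  0.53  0.96  0.45] 0.0
0.7 [  20. -146.   41.] [ 16.8  28.2 -40.4] [-0.31  0.22  1.83  0.65  0.94  0.25] 0.0
0.8 [  22. -167.   46.] [ 19.3  32.2 -46.2] [-0.32  0.24  1.86  0.77  0.93  0.04] 0.0
0.9 [  24. -188.   52.] [ 21.7  36.3 -51.9] [-0.33  0.28  1.89  0.88  0.95 -0.16] 0.0
1.0 [  26. -209.   57.] [ 24.1  40.3 -57.7] [-0.33  0.32  1.9   0.98  0.98 -0.36] 0.0
```

Call:
{"name": "jog_arm", "arguments": {
  "series": [
    {"translation":[3,-21,6],"rot":[2.4,4.0,-5.8],"jaw":-1},
    {"translation":[6,-41,12],"rot":[4.8,8.1,-11.5],"jaw":-1},
    {"translation":[9,-62,18],"rot":[7.2,12.1,-17.3],"jaw":-1},
    {"translation":[12,-83,24],"rot":[9.6,16.1,-23.1],"jaw":-1},
    {"translation":[15,-104,30],"rot":[12,20.1,-28.9],"jaw":-1},
    {"translation":[18,-125,35],"rot":[14.4,24.2,-34.6],"jaw":-1},
    {"translation":[20,-146,41],"rot":[16.8,28.2,-40.4],"jaw":-1},
    {"translation":[22,-167,46],"rot":[19.3,32.2,-46.2],"jaw":-1},
    {"translation":[24,-188,52],"rot":[21.7,36.3,-51.9],"jaw":-1},
    {"translation":[26,-209,57],"rot":[24.1,40.3,-57.7],"jaw":-1}
  ]
}}

```text
time_s: 16.7
position: [0.6177, 0.1718, 0.161]
ee_rot: [-2.283, -1.248, -0.941]
force: [-0.1, -0.1, -2.0]
gripper_width: 0.321
```

Call:
{"name": "jog_arm", "arguments": {
  "series": [
    {"translation":[0,0,0],"rot":[0,0,0],"jaw":-1},
    {"translation":[0,0,0],"rot":[0,0,0],"jaw":-1},
    {"translation":[0,0,0],"rot":[0,0,0],"jaw":-1}
  ]
}}

```text
time_s: 17.0
position: [0.6195, 0.1704, 0.163]
ee_rot: [-2.289, -1.243, -0.939]
force: [0.4, 0.3, -1.1]
gripper_width: 0.318
```

```bash
cat > st.py <<'E'
from k import *
import sys
tag=sys.argv[1]
t=np.radians(45);yaw=1.0;st=np.array([.617,.165,.022])
G=st+[0,0,.0774]-np.array([np.cos(yaw),np.sin(yaw),0])*.0062
o=robot.get_obs();print(o['gripper_width'],o['force'].round(1),o['position'].round(4))
for k in(.03,.01,.003,0.):go(G+[0,0,k],yaw,t)
s=snap('side','s'+tag);tt=snap('top','t'+tag)
for n_,c in(('t',tt),('s',s)):
    W=cloud(c).reshape(-1,3);h=cv2.cvtColor(c['pixels'],cv2.COLOR_BGR2HSV).reshape(-1,3).astype(int)
    m=(h[:,0]>100)&(h[:,0]<130)&(h[:,1]>140)&(np.hypot(W[:,0]-.617,W[:,1]-.165)<.1)&(W[:,2]>.05)
    Q=W[m];print(n_,m.sum(),'blue z',np.percentile(Q[:,2],[2,50,98]).round(4))
    top=Q[Q[:,2]>np.percentile(Q[:,2],98)-.006]
    print('  top face',len(top),cv2.minAreaRect((top[:,:2]*1000).astype(np.float32)))
    A=np.c_[top[:,:2],np.ones(len(top))];print('  tilt',np.linalg.lstsq(A,top[:,2],rcond=None)[0][:2].round(3))
cv2.imwrite(f'pics/c{tag}.png',np.hstack([cv2.resize(s['pixels'][100:240,290:430],(400,400),interpolation=cv2.INTER_CUBIC),cv2.resize(tt['pixels'][120:220,185:285],(400,400),interpolation=cv2.INTER_CUBIC)]))
E
python3 st.py 6
```

```text
0.3182307589647677 [ 0.4  0.3 -1.1] [0.6195 0.1704 0.163 ]
tcp [0.6208 0.171  0.1161] d mm [-32.2   1.1  34.1] rot deg [-0.17  0.17 -0.35] rows 0.9
tcp [0.6208 0.171  0.0961] d mm [-46.3   1.2  48.3] rot deg [-0.17  0.17 -0.35] rows 1.3
tcp [0.6208 0.171  0.0891] d mm [-51.2   1.2  53.2] rot deg [-0.17  0.17 -0.35] rows 1.5
tcp [0.6208 0.171  0.0861] d mm [-53.3   1.3  55.4] rot deg [-0.17  0.17 -0.35] rows 1.5
t 224 blue z [0.2315 0.2376 0.2408]
  top face 205 ((614.1823120117188, 163.62815856933594), (37.59912109375, 36.16907501220703), 58.224369049072266)
  tilt [-0.019  0.009]Traceback (most recent call last):
  File "st.py", line 12, in <module>
    Q=W[m];print(n_,m.sum(),'blue z',np.percentile(Q[:,2],[2,50,98]).round(4))
                                     ~~~~~~~~~~~~~^^^^^^^^^^^^^^^^^^
    return _quantile_unchecked(
        a, q, axis, out, overwrite_input, method, keepdims, weights)
    return _ureduce(a,
                    func=_quantile_ureduce_func,
    ...<5 lines>...
                    overwrite_input=overwrite_input,
                    method=method)
    r = func(a, **kwargs)
    result = _quantile(arr,
                       quantiles=q,
    ...<2 lines>...
                       out=out,
                       weights=wgt)
    slices_having_nans = np.isnan(arr[-1, ...])
                                  ~~~^^^^^^^^^
IndexError: index -1 is out of bounds for axis 0 with size 0
```

The measured tail face is at (614,164), against an expected (616,164), and is upright to about 0.02 rad. I lower it.

Call:
{"name": "jog_arm", "arguments": {
  "series": [
    {"translation":[-10,1,10],"rot":[-0.2,0.2,-0.3],"jaw":-1},
    {"translation":[-24,1,26],"rot":[-0.2,0.2,-0.3],"jaw":-1},
    {"translation":[-36,1.2,38],"rot":[-0.2,0.2,-0.3],"jaw":-1},
    {"translation":[-43,1.2,45],"rot":[-0.2,0.2,-0.3],"jaw":-1},
    {"translation":[-46.5,1.2,48.5],"rot":[-0.2,0.2,-0.3],"jaw":-1},
    {"translation":[-46.5,1.2,48.5],"rot":[-0.2,0.2,-0.3],"jaw":-1},
    {"translation":[-46.5,1.2,48.5],"rot":[-0.2,0.2,-0.3],"jaw":-1}
  ]
}}

```text
time_s: 17.8
position: [0.6215, 0.1715, 0.0964]
ee_rot: [-2.284, -1.25, -0.951]
force: [-0.2, -0.2, -1.4]
gripper_width: 0.318
```

```bash
sed -i "s/^    Q=W\[m\];/    if m.sum()<20: continue\n    Q=W[m];/" st.py; python3 st.py 7
```

```text
0.3182130444498479 [-0.2 -0.2 -1.4] [0.6215 0.1715 0.0964]
tcp [0.6208 0.171  0.1161] d mm [ 13.4  -0.2 -14.4] rot deg [ 0.01 -0.15  0.1 ] rows 0.4
tcp [0.6208 0.171  0.0961] d mm [-0.8 -0.3 -0.3] rot deg [ 0.01 -0.15  0.1 ] rows 0.0
tcp [0.6208 0.171  0.0891] d mm [-5.7 -0.3  4.6] rot deg [ 0.01 -0.15  0.1 ] rows 0.1
tcp [0.6208 0.171  0.0861] d mm [-7.9 -0.3  6.8] rot deg [ 0.01 -0.15  0.1 ] rows 0.2
t 205 blue z [0.1657 0.1711 0.1757]
  top face 161 ((616.3594970703125, 164.9175567626953), (39.77425765991211, 37.4273681640625), 62.77333450317383)
  tilt [ 0.003 -0.012]
```

View pics/c7.png

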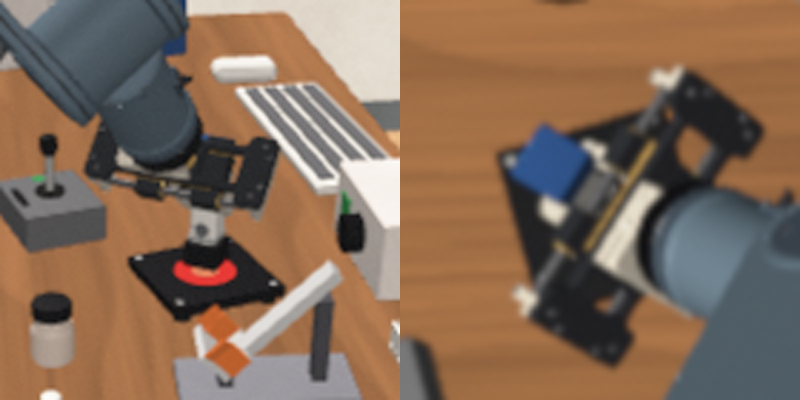

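The scope is upright about 10 mm above the copper: foot at (205,255) over the red insert in the left crop, tail at (550,165) in the right crop. I lower the rest slowly.

Call:
{"name": "jog_arm", "arguments": {
  "series": [
    {"translation":[-3,0,2],"rot":[0,0,0],"jaw":-1},
    {"translation":[-5,0,4],"rot":[0,0,0],"jaw":-1},
    {"translation":[-6.3,0,5.3],"rot":[0,0,0],"jaw":-1},
    {"translation":[-6.3,0,5.3],"rot":[0,0,0],"jaw":-1}
  ]
}}

```text
time_s: 18.3
position: [0.6204, 0.171, 0.0871]
ee_rot: [-2.284, -1.249, -0.949]
force: [0.5, 0.1, -1.6]
gripper_width: 0.321
```

Call:
{"name": "jog_arm", "arguments": {
  "series": [
    {"translation":[-0.7,0,0.7],"rot":[0,0,0],"jaw":-1},
    {"translation":[-0.7,0,0.7],"rot":[0,0,0],"jaw":-1}
  ]
}}

```text
time_s: 18.5
position: [0.6206, 0.171, 0.0864]
ee_rot: [-2.284, -1.25, -0.949]
force: [0.0, -0.2, -1.9]
gripper_width: 0.32
```

Call:
{"name": "jog_arm", "arguments": {
  "series": [
    {"translation":[-0.7,0,0.7],"rot":[0,0,0],"jaw":-1},
    {"translation":[-0.7,0,0.7],"rot":[0,0,0],"jaw":-1}
  ]
}}

```text
time_s: 18.7
position: [0.6209, 0.1712, 0.0863]
ee_rot: [-2.283, -1.25, -0.951]
force: [-1.3, -0.7, 4.4]
gripper_width: 0.322
```

Call:
{"name": "jog_arm", "arguments": {
  "series": [
    {"translation":[0,0,0],"rot":[0,0,0],"jaw":0.4},
    {"translation":[0,0,0],"rot":[0,0,0],"jaw":0.4},
    {"translation":[0,0,0],"rot":[0,0,0],"jaw":0.4},
    {"translation":[0,0,0],"rot":[0,0,0],"jaw":0.4},
    {"translation":[0,0,0],"rot":[0,0,0],"jaw":0.4},
    {"translation":[0,0,0],"rot":[0,0,0],"jaw":0.4},
    {"translation":[0,0,0],"rot":[0,0,0],"jaw":0.4},
    {"translation":[0,0,0],"rot":[0,0,0],"jaw":0.4},
    {"translation":[0,0,0],"rot":[0,0,0],"jaw":0.4}
  ]
}}

```text
time_s: 19.6
position: [0.6206, 0.171, 0.0855]
ee_rot: [-2.284, -1.25, -0.949]
force: [0.3, -0.7, -0.2]
gripper_width: 0.701
```

Call:
{"name": "jog_arm", "arguments": {
  "series": [
    {"translation":[0,0,-15],"rot":[0,0,0],"jaw":0.4},
    {"translation":[0,0,-40],"rot":[0,0,0],"jaw":0.4},
    {"translation":[0,0,-75],"rot":[0,0,0],"jaw":0.4},
    {"translation":[0,0,-110],"rot":[0,0,0],"jaw":0.4},
    {"translation":[0,0,-140],"rot":[0,0,0],"jaw":0.4},
    {"translation":[0,0,-150],"rot":[0,0,0],"jaw":0.4},
    {"translation":[0,0,-150],"rot":[0,0,0],"jaw":0.4}
  ]
}}

```text
time_s: 20.3
position: [0.5636, 0.08, 0.1926]
ee_rot: [-2.287, -1.25, -0.952]
force: [0.7, -1.3, -0.2]
gripper_width: 0.701
```

```bash
python3 st.py 8
python3 - <<'E'
from k import *
o=robot.get_obs();q=o['joints'];print(q.round(3),o['position'])
# lever: knob & push dir
K=np.array([.460,.340,.106]);y=np.radians(14.5);d=np.array([-np.sin(y),np.cos(y),0])
# push with closed fingers, tool x along yaw y; fingertip (tcp) at z .090
for off,z in((-.055,.16),(-.055,.09),(-.005,.09)):
    T=K+d*off;T[2]=z
    for yw in(y,y+np.pi/2,y-np.pi/2):print(off,z,yw.round(2),ik(T+[0,0,.0188],yw,0))
t=load('t8');W=cloud(t);m=np.isfinite(W[...,2])&(W[...,2]>.1)&(np.hypot(W[...,0]-.46,W[...,1]-.34)<.03)
Q=W[m];print('knob',len(Q),Q.min(0),Q.max(0),np.median(Q,0))
E
```

```text
0.7006117901949667 [ 0.7 -1.3 -0.2] [0.5636 0.08   0.1926]
tcp [0.6208 0.171  0.1161] d mm [ 21.6  -1.4 130.1] rot deg [ 0.17 -0.12  0.11] rows 2.6
tcp [0.6208 0.171  0.0961] d mm [  7.4  -1.4 144.2] rot deg [ 0.17 -0.12  0.11] rows 2.9
tcp [0.6208 0.171  0.0891] d mm [  2.4  -1.4 149.1] rot deg [ 0.17 -0.12  0.11] rows 3.0
tcp [0.6208 0.171  0.0861] d mm [  0.3  -1.5 151.3] rot deg [ 0.17 -0.12  0.11] rows 3.0
t 220 blue z [0.1551 0.1607 0.1651]
  top face 172 ((616.1488647460938, 164.51348876953125), (38.29716873168945, 38.083396911621094), 58.450584411621094)
  tilt [-0.016 -0.004]
s 31 blue z [0.1407 0.1448 0.154 ]
  top face 8 ((618.6878051757812, 148.96717834472656), (46.03783416748047, 22.93984031677246), 13.351805686950684)
  tilt [0.03  0.057]
[-0.566  0.219  1.963  0.888  1.152 -0.458] [0.56304134 0.08164218 0.19093733]
-0.055 0.16 0.25 (array([0.343, 0.312, 1.611, 0.   , 1.218, 1.661]), np.float64(0.0))
-0.055 0.16 1.82 (array([0.343, 0.312, 1.611, 0.   , 1.218, 0.09 ]), np.float64(0.0))
-0.055 0.16 -1.32 (array([0.304, 0.303, 1.626, 0.059, 1.211, 3.12 ]), np.float64(0.0762))
-0.055 0.09 0.25 (array([0.343, 0.384, 1.695, 0.   , 1.062, 1.661]), np.float64(0.0))
-0.055 0.09 1.82 (array([0.343, 0.384, 1.695, 0.   , 1.062, 0.09 ]), np.float64(0.0))
-0.055 0.09 -1.32 (array([0.305, 0.376, 1.71 , 0.062, 1.053, 3.12 ]), np.float64(0.0694))
-0.005 0.09 0.25 (array([0.433, 0.41 , 1.654, 0.   , 1.077, 1.751]), np.float64(0.0))
-0.005 0.09 1.82 (array([ 0.433,  0.41 ,  1.654, -0.   ,  1.077,  0.18 ]), np.float64(0.0))
-0.005 0.09 -1.32 (array([0.366, 0.393, 1.687, 0.113, 1.054, 3.12 ]), np.float64(0.127))
knob 61 [0.45038905 0.33109775 0.1003573 ] [0.46990019 0.35202431 0.12140154] [0.46063883 0.33894089 0.11491974]
```

View pics/c8.png

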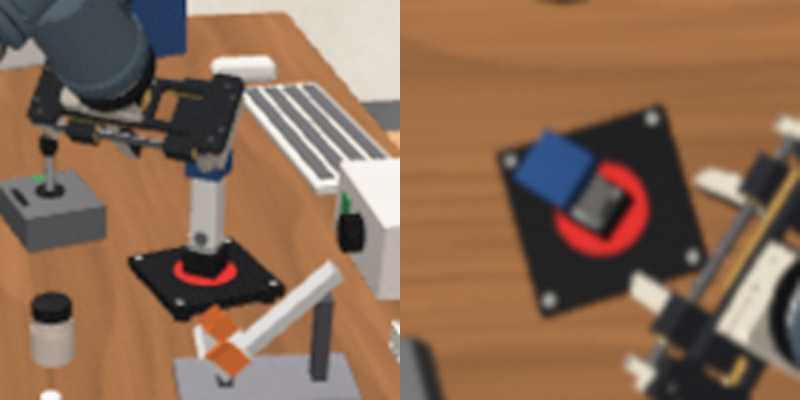

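The scope stands alone on the specimen: tail centre at (616,164.5), top at z ≈ 0.163, consistent with standing. In the left crop the foot is at (205,258) on the red insert. Next I move to the lever.

Run:
```python
from k import *
y=np.radians(14.5);d=np.array([-np.sin(y),np.cos(y),0]);K=np.array([.4605,.3395,.0])
go(np.array([.49,.12,.24+.0188]),y+np.pi/2,0)
a=np.array([.49,.12,.24]);b=K-d*.05+[0,0,.16];Rt=rot(y+np.pi/2,0)
print('then',Rt.inv().apply(b-a)*1000,b)
```

```text
tcp [0.49 0.12 0.24] d mm [ 29.7 -82.2 -39.7] rot deg [ 18.54 -42.49 -44.64] rows 7.5
then [169.89461718  26.3980555   80.        ] [0.473019   0.29109262 0.16      ]
```

Call:
{"name": "jog_arm", "arguments": {
  "series": [
    {"translation":[3,-8,-10],"rot":[1.9,-4.2,-4.5],"jaw":-1},
    {"translation":[6,-16,-20],"rot":[3.7,-8.5,-8.9],"jaw":-1},
    {"translation":[9,-25,-28],"rot":[5.6,-12.7,-13.4],"jaw":-1},
    {"translation":[12,-33,-34],"rot":[7.4,-17,-17.9],"jaw":-1},
    {"translation":[15,-41,-38],"rot":[9.3,-21.2,-22.3],"jaw":-1},
    {"translation":[18,-49,-40],"rot":[11.1,-25.5,-26.8],"jaw":-1},
    {"translation":[21,-58,-40],"rot":[13,-29.7,-31.2],"jaw":-1},
    {"translation":[24,-66,-40],"rot":[14.8,-34,-35.7],"jaw":-1},
    {"translation":[27,-74,-40],"rot":[16.7,-38.2,-40.2],"jaw":-1},
    {"translation":[30,-82,-40],"rot":[18.5,-42.5,-44.6],"jaw":-1}
  ],
  "grip_force": 10
}}

```text
time_s: 21.4
position: [0.4898, 0.1211, 0.2396]
ee_rot: [1.917, 2.488, -0.005]
force: [0.6, 0.7, -0.4]
gripper_width: 0.004
```

Call:
{"name": "jog_arm", "arguments": {
  "series": [
    {"translation":[0,0,0],"rot":[0,0,0],"jaw":-1},
    {"translation":[0,0,0],"rot":[0,0,0],"jaw":-1},
    {"translation":[0,0,0],"rot":[0,0,0],"jaw":-1}
  ]
}}

```text
time_s: 21.7
position: [0.49, 0.1197, 0.2398]
ee_rot: [-1.924, -2.482, -0.0]
force: [0.3, 0.2, 0.1]
gripper_width: 0.006
```

```bash
cat > lv.py <<'E'
from k import *
y=np.radians(14.5);d=np.array([-np.sin(y),np.cos(y),0]);K=np.array([.4605,.3395,.0])
o=robot.get_obs();print(o['gripper_width'],o['force'].round(1),o['position'].round(4))
for off,z in((-.05,.16),(-.05,.09),(-.02,.09),(.004,.09)): 
    print(off,z,end=' ');go(K+d*off+[0,0,z+.0188],y+np.pi/2,0)
E
python3 lv.py
```

```text
0.006289695782489347 [0.3 0.2 0.1] [0.49   0.1197 0.2398]
-0.05 0.16 tcp [0.473  0.2911 0.16  ] d mm [170.2  26.3  79.9] rot deg [-0.03 -0.06 -0.08] rows 3.8
-0.05 0.09 tcp [0.473  0.2911 0.09  ] d mm [170.1  26.3 149.9] rot deg [-0.03 -0.06 -0.08] rows 4.6
-0.02 0.09 tcp [0.4655 0.3201 0.09  ] d mm [200.1  26.3 150. ] rot deg [-0.03 -0.06 -0.08] rows 5.0
0.004 0.09 tcp [0.4595 0.3434 0.09  ] d mm [224.1  26.2 150. ] rot deg [-0.03 -0.06 -0.08] rows 5.4
```

Call:
{"name": "jog_arm", "arguments": {
  "series": [
    {"translation":[40,6,10],"rot":[0,0,0],"jaw":-1},
    {"translation":[80,12,25],"rot":[0,0,0],"jaw":-1},
    {"translation":[120,19,45],"rot":[0,0,0],"jaw":-1},
    {"translation":[155,24,70],"rot":[0,0,0],"jaw":-1},
    {"translation":[168,26,100],"rot":[0,0,0],"jaw":-1},
    {"translation":[168,26,130],"rot":[0,0,0],"jaw":-1},
    {"translation":[168,26,149],"rot":[0,0,0],"jaw":-1},
    {"translation":[168,26,149],"rot":[0,0,0],"jaw":-1}
  ]
}}

```text
time_s: 22.5
position: [0.4717, 0.287, 0.0884]
ee_rot: [-1.925, -2.479, 0.008]
force: [-0.7, 0.2, 0.2]
gripper_width: 0.007
```

```bash
python3 lv.py
```

```text
0.006829348455092831 [-0.7  0.2  0.2] [0.4717 0.287  0.0884]
-0.05 0.16 tcp [0.473  0.2911 0.16  ] d mm [  3.6   1.9 -71.6] rot deg [-0.35  0.03 -0.17] rows 1.4
-0.05 0.09 tcp [0.473  0.2911 0.09  ] d mm [ 3.6  2.3 -1.6] rot deg [-0.35  0.03 -0.17] rows 0.1
-0.02 0.09 tcp [0.4655 0.3201 0.09  ] d mm [33.6  2.2 -1.6] rot deg [-0.35  0.03 -0.17] rows 0.7
0.004 0.09 tcp [0.4595 0.3434 0.09  ] d mm [57.6  2.1 -1.6] rot deg [-0.35  0.03 -0.17] rows 1.2
```

Call:
{"name": "jog_arm", "arguments": {
  "series": [
    {"translation":[15,2,0],"rot":[0,0,0],"jaw":-1},
    {"translation":[30,2,0],"rot":[0,0,0],"jaw":-1},
    {"translation":[38,2,0],"rot":[0,0,0],"jaw":-1},
    {"translation":[46,2,0],"rot":[0,0,0],"jaw":-1},
    {"translation":[53,2,0],"rot":[0,0,0],"jaw":-1},
    {"translation":[57.5,2,0],"rot":[0,0,0],"jaw":-1},
    {"translation":[57.5,2,0],"rot":[0,0,0],"jaw":-1},
    {"translation":[57.5,2,0],"rot":[0,0,0],"jaw":-1}
  ]
}}

```text
time_s: 23.3
position: [0.4614, 0.3449, 0.0918]
ee_rot: [1.923, 2.483, 0.001]
force: [1.9, -1.5, -0.1]
gripper_width: 0.006
```

Run:
```python
from k import *
s=snap('side','s9');w=snap('wrist','w9');o=robot.get_obs();print(o['force'],o['position'])
cv2.imwrite('pics/c9.png',np.hstack([cv2.resize(s['pixels'][100:240,250:430],(450,350),interpolation=cv2.INTER_CUBIC),cv2.resize(w['pixels'],(340,350))]))
```

```text
[ 2.02043645 -3.8957074   0.02640846] [0.46144416 0.34471121 0.09186426]
```

View pics/c9.png

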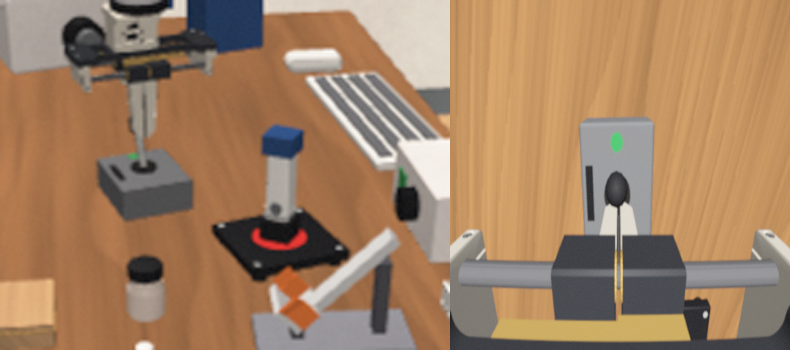

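Run:
```python
from k import *
y=np.radians(14.5);d=np.array([-np.sin(y),np.cos(y),0]);K=np.array([.4605,.3395,.0])
for t in('w9','s9'):
    c=load(t);W=cloud(c);v=c['pixels'].max(2)
    m=np.isfinite(W[...,2])&(W[...,2]>.085)&(W[...,2]<.135)&(v<75)&(np.hypot(W[...,0]-.455,W[...,1]-.362)<.03)
    Q=W[m];L=(Q-K)@d
    print(t,len(Q),np.percentile(L,[2,50,98]).round(4),np.percentile(Q[:,2],[2,50,98]).round(4)) if len(Q) else print(t,0)
```

```text
w9 1034 [0.0121 0.028  0.0373] [0.1032 0.1107 0.1142]
s9 0
```

The side view shows the lever leaning towards the green dot, with the scope upright at (282,200). The wrist view has the knob at (617,190), right in front of the dot. The knob has moved about 25 mm, so the tilt is about 0.44 rad. I hold it, then back off.

Call:
{"name": "jog_arm", "arguments": {
  "series": [
    {"translation":[0,0,0],"rot":[0,0,0],"jaw":-1},
    {"translation":[0,0,0],"rot":[0,0,0],"jaw":-1},
    {"translation":[0,0,0],"rot":[0,0,0],"jaw":-1},
    {"translation":[0,0,0],"rot":[0,0,0],"jaw":-1},
    {"translation":[0,0,0],"rot":[0,0,0],"jaw":-1},
    {"translation":[0,0,0],"rot":[0,0,0],"jaw":-1},
    {"translation":[0,0,0],"rot":[0,0,0],"jaw":-1},
    {"translation":[0,0,0],"rot":[0,0,0],"jaw":-1},
    {"translation":[0,0,0],"rot":[0,0,0],"jaw":-1},
    {"translation":[0,0,0],"rot":[0,0,0],"jaw":-1}
  ]
}}

```text
time_s: 24.4
position: [0.4612, 0.345, 0.0917]
ee_rot: [1.923, 2.483, 0.001]
force: [1.6, -2.6, 0.7]
gripper_width: 0.003
```

Call:
{"name": "jog_arm", "arguments": {
  "series": [
    {"translation":[-8,0,0],"rot":[0,0,0],"jaw":-1},
    {"translation":[-18,0,0],"rot":[0,0,0],"jaw":-1},
    {"translation":[-30,0,0],"rot":[0,0,0],"jaw":-1},
    {"translation":[-45,0,0],"rot":[0,0,0],"jaw":-1},
    {"translation":[-55,0,-20],"rot":[0,0,0],"jaw":-1},
    {"translation":[-55,0,-60],"rot":[0,0,0],"jaw":-1},
    {"translation":[-60,0,-100],"rot":[0,0,0],"jaw":-1},
    {"translation":[-90,0,-110],"rot":[0,0,0],"jaw":-1},
    {"translation":[-120,-10,-110],"rot":[0,0,0],"jaw":-1},
    {"translation":[-120,-10,-110],"rot":[0,0,0],"jaw":-1}
  ]
}}

```text
time_s: 25.4
position: [0.4816, 0.2227, 0.2023]
ee_rot: [1.927, 2.479, -0.0]
force: [-0.6, 0.1, 0.3]
gripper_width: 0.006
```

```bash
python3 st.py 10
python3 - <<'E'
from k import *
o=robot.get_obs();print(o['time_s'],o['position'],o['force'])
W=cloud(load('t10'));m=np.isfinite(W[...,2])&(W[...,2]>.1)&(W[...,2]<.14)&(np.hypot(W[...,0]-.46,W[...,1]-.34)<.04)
Q=W[m];print('knob',len(Q),Q.min(0),Q.max(0),np.median(Q,0))
for nm,p,z in(('oil',(.427,-.14),.012),('can',(.439,.037),.009),('mount',(.698,-.209),.01)):
    Q=W[np.isfinite(W[...,2])&(W[...,2]>z)&(W[...,2]<.09)&(np.hypot(W[...,0]-p[0],W[...,1]-p[1])<.035)];print(nm,len(Q),Q.mean(0).round(3) if len(Q) else '')
s=load('s10')['pixels'];cv2.imwrite('pics/f10.png',s)
E
```

```text
0.005870234353164207 [-0.6  0.1  0.3] [0.4816 0.2227 0.2023]
tcp [0.6208 0.171  0.1161] d mm [-84.4 122.1  86.5] rot deg [-18.34  42.46  44.53] rows 7.5
tcp [0.6208 0.171  0.0961] d mm [-84.3 122.1 106.5] rot deg [-18.34  42.46  44.53] rows 7.5
tcp [0.6208 0.171  0.0891] d mm [-84.3 122.1 113.5] rot deg [-18.34  42.46  44.53] rows 7.5
tcp [0.6208 0.171  0.0861] d mm [-84.3 122.1 116.5] rot deg [-18.34  42.46  44.53] rows 7.5
t 218 blue z [0.1553 0.1605 0.1643]
  top face 189 ((616.4718627929688, 165.0299530029297), (39.9600944519043, 39.62845230102539), 57.435760498046875)
  tilt [ 0.008 -0.001]
s 143 blue z [0.1429 0.157  0.1631]
  top face 70 ((615.6241455078125, 159.79376220703125), (37.0010986328125, 34.339759826660156), 59.717254638671875)
  tilt [-0.015  0.034]
25.5 [0.48138519 0.22527222 0.20175936] [ 0.30493283  0.10747065 -0.11823344]Traceback (most recent call last):
  File "<stdin>", line 4, in <module>
    return umr_minimum(a, axis, None, out, keepdims, initial, where)
ValueError: zero-size array to reduction operation minimum which has no identity
```

Run:
```python
from k import *
c=load('s10');cv2.imwrite('pics/f10.png',c['pixels'])
for n in('s10','t10'):
    c=load(n);W=cloud(c);v=c['pixels'].max(2)
    Q=W[np.isfinite(W[...,2])&(W[...,2]>.088)&(W[...,2]<.13)&(v<90)&(np.hypot(W[...,0]-.46,W[...,1]-.34)<.04)];print(n,'knob',len(Q),np.median(Q,0).round(3) if len(Q) else '')
    for nm,p,z in(('oil',(.427,-.14),.012),('can',(.439,.037),.009),('mount',(.698,-.209),.01)):
        Q=W[np.isfinite(W[...,2])&(W[...,2]>z)&(W[...,2]<.09)&(np.hypot(W[...,0]-p[0],W[...,1]-p[1])<.035)];print(nm,len(Q),Q.mean(0).round(3) if len(Q) else '')
```

```text
s10 knob 41 [0.46  0.334 0.11 ]
oil 293 [ 0.426 -0.153  0.042]
can 333 [0.438 0.027 0.042]
mount 111 [ 0.696 -0.214  0.016]
t10 knob 0 
oil 118 [ 0.427 -0.14   0.054]
can 197 [0.44  0.037 0.058]
mount 91 [ 0.697 -0.209  0.017]
```

View pics/f10.png

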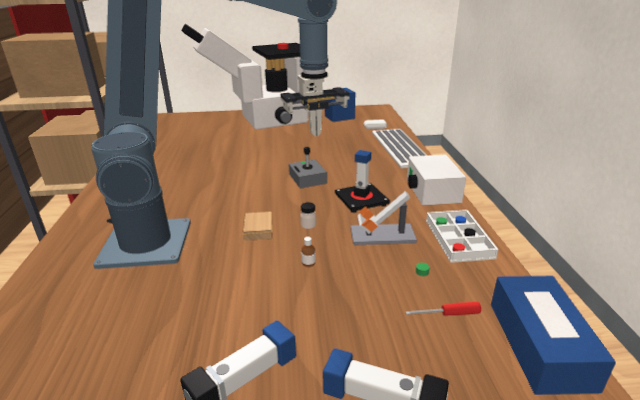

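The side view shows the scope upright on the stage at (362,175), the lever upright at (307,157), the arm clear, and the other objects where they were. I hand the job in.

```bash
python3 -c "
from rig import robot
print(robot.finish_job())"
```

```text
the job is handed in; nothing more can be done
None
```

The job is handed in after about 25.5 s of robot time. `finish_job` gives no verdict, so the results below are my own checks.

- **Rest:** I laid the microscope in the slanted rest, foot at the ledge, and let go. It read about 1 mm from its seat along the slope. My first grip on the table would have put joint 5 on its limit there. I set the microscope back on the table and re-gripped it leaning back 20° before going to the rest.
- **Stage:** I took hold again with the tool pointing straight down and stood the microscope on the copper specimen. I released it when the force showed contact.
- **Lever:** I pushed it to about 0.44 rad towards the green dot and held it there for just over a second. Then I backed off.

Last checks before handing in:

- **Microscope:** The tail centre was at (0.6165, 0.165), about 1 mm from the measured specimen centre. The tail face was level to about 0.01 rad in the top view. The side view gave 0.03 rad and a centre 5 mm off, but it sees only part of the face.
- **Lever:** It stands upright in the side picture, with the knob at (0.460, 0.334) seen from its near face. The arm hid it from the top camera.
- **Other objects:** The bottle, canister and mount were within 1 mm of their starting positions in the top view. I checked the screwdriver only by eye, and it looked unmoved.
- **Arm:** It was clear of everything.

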